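Load and lock the sample drawer, then log it with the scanner

ROBOT

A 6-joint arm with a two-finger parallel gripper is mounted at the origin on the work surface. World frame = base frame: x ahead of the robot, y to its left, z up, the work surface at z = 0. Lengths are in m, angles in rad, forces in N, time in s.
With the tool pointing down it reaches from about 0.375 to 0.9 m from the base axis. Payload 3.1 kg.
Tool frame: the origin (TCP) lies midway between the tips of the shut fingers; the grasp point (between the pads) lies 19 mm behind it; z points along the fingers, y is the line along which they close (so a half turn about z gives the same grasp; the last joint's range is limited). The gripper opens to 85 mm and grips with 20 to 120 N. Pads are 22 mm wide; open, the fingers measure 114 mm over their backs; the gripper's body (76 mm by 85 mm) begins 54 mm behind the grasp point. The pads swing forward as they close: fully open they stand 13 mm farther back than shut.
Start: joints at [1.073, 0.527, 1.433, -0, 1.181, -0.178], TCP at [0.196, 0.593, 0.209] pointing down, gripper open.
Joint ranges: [-3.08, 3.08], [-0.75, 2.2], [0.22, 2.44], [-1.43, 4.57], [0, 2.65], [-2.85, 2.85]. Speed limits (rad/s): [2.79, 2.79, 3.14, 3.14, 3.14, 3.14].

INTERFACE

Orientations are given as a unit quaternion [x, y, z, w].
In Python, from station import manip gives the robot as it stands. The module is installed in compiled form; this text tells all that it offers.
- The arm moves only by the tool apply_moves, never from a script. Its arguments are lists of equal length, an entry for each row: "claw": the gripper's target within -1 to 1 (fully open at 1, half-way at 0, shut at -1); "travel": the shift along the tool's x, y, z scaled (see below), a list of three; "turn": the turn, a rotation vector about the tool's x, y, z scaled (see below), a list of three. In form: {"claw": [claw, ...], "travel": [[dx, dy, dz], ...], "turn": [[rx, ry, rz], ...]}. A call has 1 to 5 rows; each row is the pose to reach, as a shift and turn from the pose commanded when the call began, along the tool's axes at that moment, turning the shorter way round; what a row does not reach only later rows make up. The controller multiplies each number of a shift by 800 mm and each number of a turn by 180 degrees. A row lasts 1/12 s, in which the tool goes at most 41.7 mm and 7.16 degrees, less where a joint would pass 70% of its speed; a pose out of reach is approached as far as the arm can. A call with a number of a shift or a turn outside -1 to 1 is refused whole. A call with a gripper value outside its range is refused whole. The fingers move at their own pace and stop on an object; "newtons" is the grip in N (left out, the last holds). Time passes only in rows, so rows that repeat a pose let the fingers close. It gives the time, the measured TCP pose, the force, the opening and the grip force at its end, in the units of the state.
- manip.sense(): the state, without advancing time (a new reading comes with each control period).
- manip.snapshot(name): name is "scene" or "top" or "wrist"; returns a dict with "pixels" (420x560x3 uint8, red, green, blue), "depth" (420x560 float32, m along the optical axis (not along the pixel's ray), 0 where there is no reading), "intrinsics" (3x3 intrinsics, pixels), "k1" (the pictures are not rectified: a ray, as slopes to the right and down, at radius r is drawn at 1 + k1 r^2 times it, then the intrinsics apply), "R" (3x3) and "t" (3): a world point X has camera coordinates R X + t. Camera axes: x right, y down, z forward; pixel columns grow to the right and rows downward; lengths in m; the calibration is good to about 2 mm. A picture is of the moment at which its call begins.
- manip.sign_off(): hands the job in; it is judged then, once.
The state is a dict: "t": time; "q": joint angles; "qd": joint speeds; "tau": joint torques, N m; "tcp_pos": TCP position; "tool_rot": TCP orientation; "force": force on the tool from outside, world axes, zero at the start; "ft_torque": the same for the moment, N m; "finger_gap": opening from 0.0 (shut) to 1.0 (fully open); "gripper_force": force on a finger pad.
Only numpy, scipy, OpenCV 4.12 (cv2) and the standard library are available. Lean on these libraries where they do the work, as an engineer would, in place of code of your own. Each camera call takes 0.05 s, during which the arm holds its last target. There are 200 camera calls.

TASK

Unlock the sample drawer with the blue T-handled key: rest it lightly in the lock, turn it gently back and forth until it drops into the hidden slot, then turn it clockwise to its stop at the green mark. Open the drawer wide, stand every sample jar upright in it, shut it fully, turn the key back to the red mark so that the orange bolt tab springs back, and only then hold the barcode scanner still for at least a second, square to the barcode label and about 7 cm from it. Leave the key standing in its white stand and the scanner lying on its black rubber pad; do not push the other things on the bench about.

Things in the scene. Friction and masses are not known exactly. Their poses are not given: they have to be found in the camera images.
- cabinet: Fixed stainless cabinet, 180 deep (x) x 360 wide (y) x 110 mm high. Origin: centre of its underside; x points from front to back (front face at x=-90 mm, towards the robot), y to the left. The left 100 mm (y=+80 to +180) is a solid column with the lock on top and the barcode label in front; the rest is the drawer bay.
- lock_mouth (a point): Centre of the mouth of the upright round key hole (20 mm diameter, 3 mm chamfer) in the top of the dark 44 x 44 x 30 mm lock block on the column; axes as the cabinet's. The black flap seen inside gives no resistance. A key left fully in the slot stands by itself. Press with a few newtons only: over 40 N between key and cabinet forces the lock.
- lock_core (a point): Centre of the flat top of the turning core, 18 mm below the mouth. Its straight slot (7 mm wide, open-ended, 10 mm deep to a hard floor) is hidden and starts within 0.3 rad either way of the red mark. A key within 0.15 rad of the slot drops in, else it rests on the core. Axes as the cabinet's.
- lock_red (a point): The red (locked) mark on the lock block: a key whose x axis lies along the cabinet's x points to it. The core takes 0.05 N m to turn and stays where left; key and slot have 0.2 rad of play. The core's stops: 0.4 rad anticlockwise of red (seen from above) and 1.05 rad clockwise; there the turned key points to the green (open) mark, 1.25 rad clockwise of red.
- bolt (a joint): How far the spring bolt is drawn back, m: 0 locked, about 0.015 with the key at green. It is shown by the orange tab on the column top behind the lock block, which slides to the left (cabinet +y) as the bolt draws back. It stays 0 until the core is 0.5 rad clockwise of red. Above 0.010 the drawer is free; at 0 it blocks the shut drawer (or stops an open one from shutting).
- drawer (a joint): How far the drawer is pulled out towards the robot, m: 0 shut, at most 0.135. It slides along the cabinet's -x with 1.5 N of friction and stays where it is left.
- drawer_handle (a point): Middle of the drawer's bar handle, a round horizontal bar 90 mm long along the cabinet's y, about 10 mm thick, its centre 35 mm in front of the drawer's front panel and 25 mm below the cabinet's top (85 mm above the table); axes as the cabinet's. It moves with the drawer.
- drawer_floor (a point): Point on the drawer's tray floor (10 mm above the table), axes as the cabinet's. Inside, the tray spans x=-59 to +81, y=-115 to +115 mm about it; with the drawer fully out, up to x=+59 is open from above. Walls reach 50 mm above the table, the front panel 100, a steel strike on the left wall (x=-24 to -12, y over +112) 100; bay ceiling 104.
- key: T-handled panel key, 60 g, 76 mm tall. Origin: centre of its lower end; z up along the shank. Blue flat handle 50 mm long (x) x 12 mm thick (y), z=50 to 76 mm. Steel shank 16 mm diameter, ending in a flat brass blade z=0 to 12 mm, 16 mm wide (x) and 4 mm thick (y). A half turn makes no difference to it.
- key_stand: Fixed white block 60 x 60 x 42 mm with a round hole (18.5 mm diameter, 3 mm chamfer, 36 mm deep) in its top, in which the key stands upright at any yaw, its lower end 6 mm above the table. Origin: centre of its underside, on the hole's axis.
- scanner: Hand-held barcode scanner, 120 x 44 x 34 mm, 160 g, lying flat. Origin: underside, 60 mm behind the front window; x points out of the window. Grey body 34 mm wide, x=-60 to +26, 2 to 32 mm above the underside; black head 44 mm wide, x=+26 to +60; red window at x=+60 mm, 17 mm up. Centre of mass near x=+8 mm.
- scan_spot (a point): The scanner's reading point: 70 mm straight ahead of the centre of its red window (130 mm along x from the scanner's origin, 17 mm above its underside). Moves with the scanner.
- scan_pad: Fixed black rubber pad 160 (x) x 80 (y) x 3 mm on which the scanner starts. Origin: centre of its underside.
- label (a point): Centre of the white barcode label (56 mm wide, 36 mm high), on the front face of the cabinet's column, 60 mm above the table; axes as the cabinet's, so the label looks along -x. A plain white tab of the same width on the column's top, at its front edge, shows from above where the label is.
- jar1: Sample jar, green glass with a white cap, squat, 48 mm diameter, 44 mm tall (cap is the upper 14 mm), 60 to 130 g, standing upright on the blue mat (2 mm thick) at the start; None if absent in this run. Origin: centre of its underside.
- jar2: Sample jar, green glass with a white cap, squat, 48 mm diameter, 44 mm tall (cap is the upper 14 mm), 60 to 130 g, standing upright on the blue mat (2 mm thick) at the start; None if absent in this run. Origin: centre of its underside.
- jar3: Sample jar, green glass with a white cap, squat, 48 mm diameter, 44 mm tall (cap is the upper 14 mm), 60 to 130 g, standing upright on the blue mat (2 mm thick) at the start; None if absent in this run. Origin: centre of its underside.
- jar4: Sample jar, green glass with a white cap, squat, 48 mm diameter, 44 mm tall (cap is the upper 14 mm), 60 to 130 g, standing upright on the blue mat (2 mm thick) at the start; None if absent in this run. Origin: centre of its underside.
- wrapped_flask: Bystander: brown paper-wrapped flask, 64 mm diameter, 130 mm tall. Origin: centre of its underside.
- tip_box: Bystander: blue box 120 x 85 x 60 mm. Origin: centre of its underside.
- spray: Bystander: white bottle with red cap, 72 mm diameter, 190 mm tall. Origin: centre of its underside.
- tweezers: Bystander: steel tweezers 130 mm long, lying flat. Origin: underside of the middle.

How it is judged:
On the way, in this order (a step that is already met when the one before it is completed fails the run):
1. the lock is opened with the key: the bolt is drawn back (value of joint bolt above 0.01 m and z of key in the frame of lock_mouth below -0.022 m and horizontal distance between key and lock_mouth below 0.008 m), for 0.1 s.
2. the drawer is pulled open at least 110 mm (value of joint drawer above 0.11 m), for 0.2 s.
3. all jars present stand upright in the drawer and it is shut to within 6 mm (x of jar1 in the frame of drawer_floor between -0.06 and 0.08 m and y of jar1 in the frame of drawer_floor between -0.115 and 0.115 m and z of jar1 in the frame of drawer_floor between -0.006 and 0.012 m and angle between each of jar1, jar2, jar3, jar4's own z axis and vertical below 0.2 rad and x of jar2 in the frame of drawer_floor between -0.06 and 0.08 m and y of jar2 in the frame of drawer_floor between -0.115 and 0.115 m and z of jar2 in the frame of drawer_floor between -0.006 and 0.012 m and x of jar3 in the frame of drawer_floor between -0.06 and 0.08 m and y of jar3 in the frame of drawer_floor between -0.115 and 0.115 m and z of jar3 in the frame of drawer_floor between -0.006 and 0.012 m and x of jar4 in the frame of drawer_floor between -0.06 and 0.08 m and y of jar4 in the frame of drawer_floor between -0.115 and 0.115 m and z of jar4 in the frame of drawer_floor between -0.006 and 0.012 m and value of joint drawer below 0.006 m), for 0.2 s.
4. the drawer is locked: bolt back out to within 2 mm, drawer shut (value of joint bolt below 0.002 m and value of joint drawer below 0.006 m), for 0.2 s.
5. the scanner's reading point is held within 25 mm of the label's centre, square to it within 0.25 rad, still, for 1 s (distance between scan_spot and label below 0.025 m and angle between the x axis of scanner and the x axis of cabinet, either way round below 0.25 rad and angle between scanner's own z axis and vertical below 0.25 rad and linear speed of scanner below 0.04 m/s), for 1 s.
At the end, for the whole second after the job is handed in: All jars upright (0.2 rad) on the drawer's tray floor; drawer shut to 6 mm and locked (bolt within 2 mm of fully out); key standing fully down in its stand; scanner lying flat, at rest on its pad (its origin within 60 mm along and 35 mm across of the pad centre) (all of step 4 and x of jar1 in the frame of drawer_floor between -0.06 and 0.08 m and y of jar1 in the frame of drawer_floor between -0.115 and 0.115 m and z of jar1 in the frame of drawer_floor between -0.006 and 0.012 m and angle between each of jar1, jar2, jar3, jar4's own z axis and vertical below 0.2 rad and x of jar2 in the frame of drawer_floor between -0.06 and 0.08 m and y of jar2 in the frame of drawer_floor between -0.115 and 0.115 m and z of jar2 in the frame of drawer_floor between -0.006 and 0.012 m and x of jar3 in the frame of drawer_floor between -0.06 and 0.08 m and y of jar3 in the frame of drawer_floor between -0.115 and 0.115 m and z of jar3 in the frame of drawer_floor between -0.006 and 0.012 m and x of jar4 in the frame of drawer_floor between -0.06 and 0.08 m and y of jar4 in the frame of drawer_floor between -0.115 and 0.115 m and z of jar4 in the frame of drawer_floor between -0.006 and 0.012 m and horizontal distance between key and key_stand below 0.006 m and height (world z) of each of key, scanner below 0.012 m and angle between key's own z axis and vertical below 0.15 rad and x of scanner in the frame of scan_pad between -0.06 and 0.06 m and y of scanner in the frame of scan_pad between -0.035 and 0.035 m and angle between scanner's own z axis and vertical below 0.1 rad and linear speed of each of scanner, key below 0.02 m/s); the robot touches nothing.
It fails at once if the lock is forced: more than 40 N between key and cabinet (contact force between key and cabinet above 40 N).
It fails at once if a bystander is pushed more than 40 mm from its place (distance of any of wrapped_flask, tip_box, spray, tweezers from where it was at the start of the episode above 0.04 m).
Of jar1, jar2, jar3, jar4 only 2 to 3 are there at a start; the rules pass over those that are not, and their reading is None.
At some moment in a run one of jar1, jar2, jar3, jar4, scanner may be knocked a few centimetres aside while the robot is not near it.
It also fails if it takes over 210 s, if anything falls off the work surface, if the arm or the gripper's body presses on something with over 40 N, if the wrist force passes 120 N, or if a joint passes its speed limit or range.

## Working session

There is one attempt and no reset: what is moved stays moved. The work goes in short steps, Python scripts to look and compute and a tool call to move; the robot and the scene stay as the last step left them, time stands still between calls to the robot, and variables do not carry over. Pictures are saved under pics/ and viewed, at most 14 in all, crops included, and the job is handed in when it is done.

Besides the shell and the picture viewer there is one more tool, called after "Call:" as name(argument=value, ...) on one line, values as JSON. apply_moves: Moves the arm, as the interface text tells. Shifts and turns lie within -1 to 1; 1 stands for 800 mm of shift or 180 degrees of turn. Its arguments: {"type":"object","properties":{"claw":{"type":"array","items":{"type":"number"}},"travel":{"type":"array","items":{"type":"array","items":{"type":"number"}}},"turn":{"type":"array","items":{"type":"array","items":{"type":"number"}}},"newtons":{"type":"number"}},"required":["claw","travel","turn"]}

```bash
mkdir -p pics
cat > h.py <<'E'
import numpy as np, cv2
from station import manip
def snap(n,f=None):
    s=manip.snapshot(n)
    if f: cv2.imwrite('pics/'+f,s['pixels'][:,:,::-1])
    return s
def rays(s,uv):
    uv=np.atleast_2d(np.asarray(uv,float)).reshape(-1,1,2)
    k=np.array([s['k1'],0,0,0,0.])
    # model: distorted = r(1+k1 r^2)
    n=cv2.undistortPointsIter(uv,np.array(s['intrinsics'],float),k,None,None,(3,100,1e-12)).reshape(-1,2) if hasattr(cv2,'undistortPointsIter') else cv2.undistortPoints(uv,np.array(s['intrinsics'],float),k).reshape(-1,2)
    return np.c_[n,np.ones(len(n))]
def onplane(s,uv,z):
    R=np.array(s['R']);t=np.array(s['t']);d=rays(s,uv)@R;c=-R.T@t
    return c+d*((z-c[2])/d[:,2])[:,None]
def bydepth(s,uv):
    uv=np.atleast_2d(uv).astype(int);R=np.array(s['R']);t=np.array(s['t'])
    d=s['depth'][uv[:,1],uv[:,0]]
    return (rays(s,uv)*d[:,None]-t)@R
def cloud(s):
    v,u=np.mgrid[0:420,0:560]
    P=bydepth(s,np.c_[u.ravel(),v.ravel()]).reshape(420,560,3);P[s['depth']==0]=np.nan
    return P
def proj(s,X):
    c=np.atleast_2d(X)@np.array(s['R']).T+np.array(s['t']);x=c[:,:2]/c[:,2:]
    r=(x**2).sum(1,keepdims=True);x=x*(1+s['k1']*r);K=np.array(s['intrinsics'])
    return x*[K[0,0],K[1,1]]+K[:2,2]
E
python3 - <<'E'
from h import *
for n in('top','scene'):
    s=snap(n,n+'0.png');R=np.array(s['R']);print(n,-R.T@s['t'],s['k1'],s['intrinsics'])
E
```

```text
top [ 0.38744456 -0.00480567  1.56590748] 0.03577407234045411 [[480.71678207   0.         274.19380255]
 [  0.         480.71678207 203.32328686]
 [  0.           0.           1.        ]]
scene [ 1.62003648 -0.08440938  0.91515114] 0.007592250095173233 [[437.2919757    0.         283.78633887]
 [  0.         437.2919757  210.79519014]
 [  0.           0.           1.        ]]
```

View pics/top0.png

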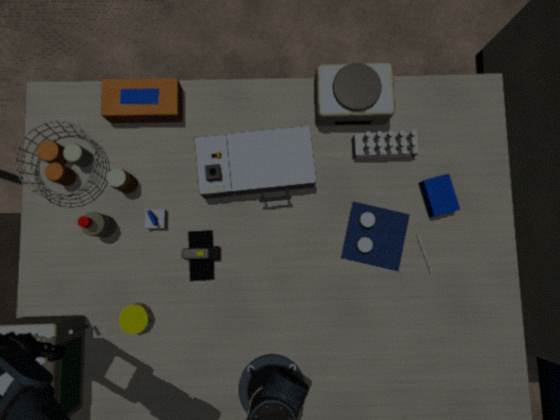

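View pics/scene0.png

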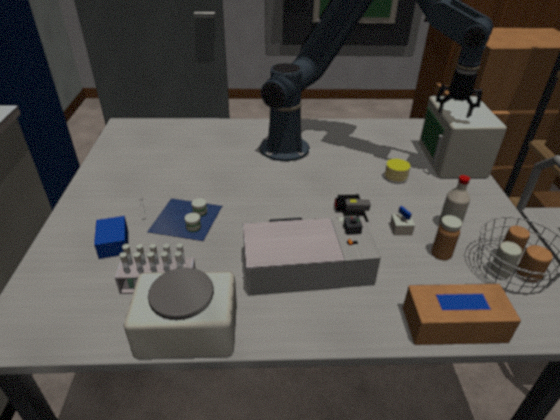

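Run:
```python
from h import *
s=snap('top');im=s['pixels'][:,:,::-1]
c=im[110:300,130:330];c=cv2.resize(c,None,fx=4,fy=3.1,interpolation=cv2.INTER_CUBIC);c=cv2.convertScaleAbs(c,alpha=1.8)
c=cv2.resize(im[115:290,130:330],(800,600*7//6*1 if 0 else 600),interpolation=cv2.INTER_CUBIC)
cv2.imwrite('pics/crop1.png',cv2.convertScaleAbs(c,alpha=1.7))
P=cloud(s);np.save('P0.npy',P)
hsv=cv2.cvtColor(im,cv2.COLOR_BGR2HSV)
def blobs(m,name,amin=15):
    n,l,st,ce=cv2.connectedComponentsWithStats(m.astype(np.uint8))
    for i in range(1,n):
        if st[i,4]>=amin:
            p=P[l==i];rect=cv2.minAreaRect(np.argwhere(l==i)[:,::-1].astype(np.float32))
            print(name,ce[i].round(1),st[i,4],np.nanmedian(p,0).round(4),'zmax',np.nanmax(p[:,2]).round(3),'rect',np.round(rect[1],1),round(rect[2],1))
H,S,V=hsv[...,0],hsv[...,1],hsv[...,2]
reg=np.zeros(H.shape,bool);reg[110:300,70:480]=1
blobs(reg&(H>100)&(H<130)&(S>110),'blue')
blobs(reg&((H<20))&(S>130)&(V>90),'org',4)
blobs(reg&(V<45),'dark',30)
blobs(reg&(V>130)&(S<60),'white',10)
z=P[...,2]
blobs(reg&(z>.1)&(z<.12),'z110',200)
blobs(reg&(z>.125)&(z<.15),'z140',20)
blobs(reg&(z>.03)&(z<.075),'z45',30)
```

```text
blue [439.1 195.2] 1173 [ 0.5899 -0.5447  0.0598] zmax 0.071 rect [38.5 31.8] 73.3
blue [376.6 236.5] 2766 [ 0.468  -0.3621  0.0022] zmax 0.014 rect [57.9 57.2] 12.5
blue [152.1 217.5] 68 [0.5354 0.3555 0.0803] zmax 0.088 rect [15.7  4.5] 63.4
org [138.1 111.5] 304 [0.8706 0.4005 0.0892] zmax 0.098 rect [ 4. 74.] 90.0
org [ 82.3 221.2] 81 [0.5189 0.5253 0.1882] zmax 0.194 rect [10.  9.] 90.0
dark [146.8 119.5] 786 [0.8608 0.3854 0.0307] zmax 0.089 rect [15.1 79.1] 88.7
dark [351.4 121.4] 928 [ 0.835  -0.2766  0.0619] zmax 0.127 rect [76.2 20.3] 3.9
dark [353.9 150.5] 71 [ 0.7458 -0.2857  0.0235] zmax 0.054 rect [24.   6.1] 73.1
dark [ 84.3 160.3] 258 [0.7225 0.5726 0.0537] zmax 0.103 rect [20.5 20.5] 33.7
dark [408.2 156.8] 41 [ 0.7251 -0.4743  0.0056] zmax 0.071 rect [ 5.4 16.4] 71.6
dark [379.4 159.2] 61 [ 0.7225 -0.3726  0.0008] zmax 0.007 rect [ 3. 32.] 90.0
dark [213.7 172.8] 209 [0.6627 0.158  0.1374] zmax 0.147 rect [15. 15.] 90.0
dark [ 73.3 179.3] 136 [0.6702 0.6221 0.0164] zmax 0.058 rect [22.  9.] 90.0
dark [129.7 186.3] 324 [0.6352 0.4293 0.0548] zmax 0.131 rect [23.  19.
[... 2532 characters left out ...]
 195.] 1149 [ 0.5904 -0.5475  0.0599] zmax 0.071 rect [38.7 30.9] 73.1
z45 [300.4 186.4] 58 [ 0.6279 -0.1065  0.0514] zmax 0.073 rect [ 2.3 26.2] 84.8
z45 [273.8 189.3] 48 [ 0.6203 -0.0235  0.0517] zmax 0.074 rect [ 2.3 21.1] 84.8
z45 [231.7 193.5] 125 [0.6097 0.1113 0.0552] zmax 0.075 rect [ 3.6 58.3] 83.7
z45 [155.  219.2] 314 [0.5339 0.3511 0.0413] zmax 0.075 rect [19. 19.] 90.0
z45 [367.  219.4] 187 [ 0.5195 -0.3165  0.0456] zmax 0.056 rect [14.3 15.2] 63.4
z45 [108.7 226.9] 106 [0.51   0.4939 0.0541] zmax 0.075 rect [11.5 22.1] 15.9
z45 [364.5 244.6] 183 [ 0.4383 -0.3045  0.0451] zmax 0.055 rect [14.8 14.8] 63.4
z45 [203.8 253.1] 346 [0.4234 0.1972 0.0349] zmax 0.047 rect [13. 38.] 90.0
```

View pics/crop1.png

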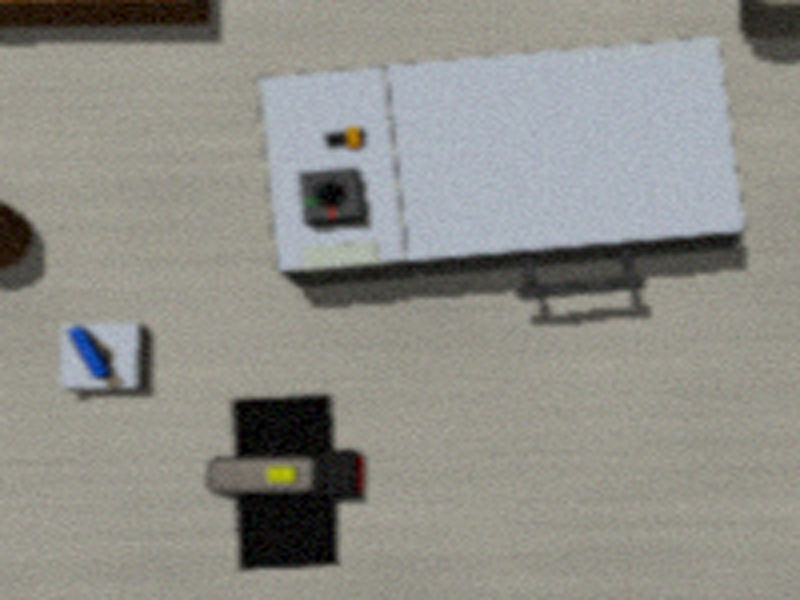

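```bash
cat >> h.py <<'E'
from scipy.spatial.transform import Rotation as Ro
def st(): return manip.sense()
def yaw():
    x=Ro.from_quat(st()['tool_rot']).as_matrix()[:,0];return np.arctan2(x[1],x[0])
def Rd(phi): # tool down, tool x at yaw phi
    c,s=np.cos(phi),np.sin(phi);return np.array([[c,s,0],[s,-c,0],[0,0,-1.]])
def go(p,phi=None,R=None,cur=None):
    s=st();R0=Ro.from_quat(s['tool_rot']).as_matrix();p0=np.array(s['tcp_pos'])
    if cur is not None:p0,R0=cur
    Rt=R if R is not None else Rd(phi)
    tr=R0.T@(np.array(p)-p0);tu=Ro.from_matrix(R0.T@Rt).as_rotvec()
    print('travel',(tr/.8).round(4).tolist(),'turn',(tu/np.pi).round(4).tolist(),'| mm',(tr*1e3).round(1),'rows',round(max(np.linalg.norm(tr)/.0417,np.degrees(np.linalg.norm(tu))/7.16),1))
    return np.array(p),Rt
E
python3 - <<'E'
from h import *
s=snap('top');im=s['pixels'];P=cloud(s);hsv=cv2.cvtColor(im,cv2.COLOR_RGB2HSV);H,S,V=[hsv[...,i] for i in range(3)]
z=P[...,2]
def big(m,x0,x1,y0,y1):
    w=np.zeros(m.shape,bool);w[y0:y1,x0:x1]=1
    n,l,st_,ce=cv2.connectedComponentsWithStats((m&w).astype(np.uint8));i=1+np.argmax(st_[1:,4]);return l==i
def rect(m,zp,name):
    uv=np.argwhere(m)[:,::-1].astype(float);X=onplane(s,uv,zp)
    r=cv2.minAreaRect((X[:,:2]*1000).astype(np.float32));print(name,np.round(r[0],1),np.round(r[1],1),round(r[2],2),'mean',X.mean(0).round(4),'depthz',np.nanmedian(z[m]).round(4));return r
r=rect(big((z>.1)&(z<.12),180,325,110,200),.11,'cabtop')
print(cv2.boxPoints(r).round(1).tolist())
rect(big((V<95)&(z>.12),195,230,155,190),.14,'lockblk')
rect(big((V<40),195,230,155,190),.14,'hole?')
rect(big((H<12)&(S>120),200,225,163,190),.14,'red')
rect(big((H>40)&(H<80)&(S>90),195,225,155,185),.14,'green')
rect(big((H>100)&(H<130)&(S>110),140,170,205,232),.082,'keyhandle')
rect(big((z>.033)&(z<.05),140,170,205,235),.042,'stand')
rect(big((z>.02)&(z<.05),175,230,240,270),.033,'scanner')
rect(big((H<12)&(S>90),205,230,240,270),.02,'window')
rect(big((z>.03)&(z<.06),355,380,205,233),.046,'jarA')
rect(big((z>.03)&(z<.06),350,380,233,262),.046,'jarB')
rect(big((V>130)&(S<70)&(z>.03),350,385,205,260),.046,'caps')
rect(big((V<60)&(z<.012),185,220,228,290),.003,'pad')
# handle
C=np.array([.707,.0286]);
m=(z>.075)&(z<.095);w=np.zeros(m.shape,bool);w[190:215,250:300]=1
rect(m&w,.09,'handle')
print(np.array(st()['tcp_pos']),st()['tool_rot'],np.degrees(yaw()),st()['force'],st()['finger_gap'])
E
```

```text
cabtop [704.6  34.3] [181.9 359.1] 4.85 mean [0.7055 0.03   0.11  ] depthz 0.1097
[[598.7999877929688, 205.5], [629.0999755859375, -152.3000030517578], [810.4000244140625, -136.89999389648438], [780.0, 220.89999389648438]]
lockblk [663.3 160.5] [47.2 45.6] 4.74 mean [0.6635 0.1609 0.14  ] depthz 0.1385
hole? [660.1 156.9] [42.1 43. ] 89.51 mean [0.6588 0.1576 0.14  ] depthz 0.1363
red [647.9 161.5] [ 3.  12.2] 89.64 mean [0.6475 0.1617 0.14  ] depthz 0.1393
green [661.  173.7] [ 2.7 10.7] 26.03 mean [0.6604 0.1743 0.14  ] depthz 0.1374
keyhandle [536.3 354.8] [49.  13.6] 26.55 mean [0.5356 0.3553 0.082 ] depthz 0.0788
stand [535.4 356.9] [60.7 59.9] 0.39 mean [0.5339 0.3556 0.042 ] depthz 0.0409
scanner [425.7 211.6] [120.4  40.9] 88.73 mean [0.4244 0.2083 0.033 ] depthz 0.0337
window [413.6 156.2] [ 6.4 12.6] 89.6 mean [0.4133 0.1555 0.02  ] depthz 0.0293
jarA [ 520.  -315.2] [47.9 44.6] 88.83 mean [ 0.5188 -0.3164  0.046 ] depthz 0.0458
jarB [ 439.2 -304.5] [45.9 48.4] 24.39 mean [ 0.4392 -0.3047  0.046 ] depthz 0.0453Traceback (most recent call last):
  File "<stdin>", line 22, in <module>
  File "<stdin>", line 6, in big
    return _wrapfunc(a, 'argmax', axis=axis, out=out, **kwds)
    return bound(*args, **kwds)
ValueError: attempt to get argmax of an empty sequence
```

Run:
```python
from h import *
print(np.array(st()['tcp_pos']),st()['tool_rot'],np.degrees(yaw()),st()['force'],st()['finger_gap'],st()['q'])
go([.535,.356,.22],np.radians(30))
go([.535,.356,.22],np.radians(-150))
```

```text
[0.19564473 0.59310079 0.20857279] [ 1.58703579e-01  9.87326041e-01 -6.45897700e-04 -2.15312440e-04] 161.7366766228365 [-0.34572898 -0.27081077 -0.12738778] 0.993433080139981 [ 1.07349841e+00  5.28163500e-01  1.43342072e+00 -2.37720687e-05
  1.18136994e+00 -1.78533902e-01]
travel [-0.4957, -0.1485, -0.0142] turn [-0.0003, 0.0005, 0.7319] | mm [-396.6 -118.8  -11.4] rows 18.4
travel [-0.4957, -0.1485, -0.0142] turn [-0.0004, -0.0002, -0.2681] | mm [-396.6 -118.8  -11.4] rows 9.9
```

```bash
cat >> h.py <<'E'
from scipy.spatial.transform import Slerp
def plan(*wps):
    """wps: (pos,phi_deg[,maxmm per row]) straight legs from the present pose"""
    s=st();p0=np.array(s['tcp_pos']);R0=Ro.from_quat(s['tool_rot'])
    for w in wps:
        p=np.array(w[0],float);Rt=Ro.from_matrix(Rd(np.radians(w[1]))) if np.isscalar(w[1]) else Ro.from_matrix(w[1])
        mm=w[2] if len(w)>2 else 40
        rel=(R0.inv()*Rt).as_rotvec();n=int(np.ceil(max(np.linalg.norm(p-p0)*1e3/mm,np.degrees(np.linalg.norm(rel))/7,1)-1e-6))
        nc=int(np.ceil(n/5))
        for c in range(nc):
            a,b=min(5*c,n)/n,min(5*c+5,n)/n
            Ra=R0*Ro.from_rotvec(rel*a);pa=p0+(p-p0)*a;pb=p0+(p-p0)*b
            print('%d rows'%(min(5*c+5,n)-5*c),(Ra.inv().apply(pb-pa)/.8).round(4).tolist(),'turn',(rel*(b-a)/np.pi).round(4).tolist())
        p0,R0=p,Rt
        print('-- at',p,w[1] if np.isscalar(w[1]) else '')
E
python3 - <<'E'
from h import *
plan(([.535,.356,.22],-150))
E
```

```text
5 rows [-0.2253, -0.0675, -0.0065] turn [-0.0002, -0.0001, -0.1219]
5 rows [-0.1838, -0.1468, -0.0064] turn [-0.0002, -0.0001, -0.1219]
1 rows [-0.0231, -0.041, -0.0013] turn [-0.0, -0.0, -0.0244]
-- at [0.535 0.356 0.22 ] -150
```

Call:
apply_moves(claw=[1,1,1,1,1], travel=[[-0.2253,-0.0675,-0.0065],[-0.2253,-0.0675,-0.0065],[-0.2253,-0.0675,-0.0065],[-0.2253,-0.0675,-0.0065],[-0.2253,-0.0675,-0.0065]], turn=[[0,0,-0.1219],[0,0,-0.1219],[0,0,-0.1219],[0,0,-0.1219],[0,0,-0.1219]], newtons=40)

```text
t: 0.62
tcp_pos: [0.3526, 0.4837, 0.2144]
tool_rot: [-0.032, 0.999, -0.0, 0.0]
force: [0.4, -0.1, 0.3]
finger_gap: 1.004
gripper_force: 0.0
```

Call:
apply_moves(claw=[1,1,1,1,1], travel=[[-0.1838,-0.1468,-0.0064],[-0.1838,-0.1468,-0.0064],[-0.1838,-0.1468,-0.0064],[-0.1838,-0.1468,-0.0064],[-0.1838,-0.1468,-0.0064]], turn=[[0,0,-0.1219],[0,0,-0.1219],[0,0,-0.1219],[0,0,-0.1219],[0,0,-0.1219]])

```text
t: 1.03
tcp_pos: [0.5076, 0.3754, 0.2195]
tool_rot: [-0.221, 0.975, -0.0, 0.001]
force: [0.4, 0.4, -1.1]
finger_gap: 1.002
gripper_force: 0.0
```

Call:
apply_moves(claw=[1,1,1], travel=[[-0.0231,-0.041,-0.0013],[-0.0231,-0.041,-0.0013],[-0.0231,-0.041,-0.0013]], turn=[[0,0,-0.0244],[0,0,-0.0244],[0,0,-0.0244]])

```text
t: 1.28
tcp_pos: [0.5368, 0.3548, 0.2201]
tool_rot: [-0.257, 0.966, 0.0, -0.0]
force: [-1.6, 0.7, -0.5]
finger_gap: 1.003
gripper_force: 0.0
```

Run:
```python
from h import *
print(np.array(st()['tcp_pos']),np.degrees(yaw()),st()['t'])
s=snap('wrist','w1.png');R=np.array(s['R']);print(-R.T@s['t'],R,s['k1'],s['intrinsics'])
```

```text
[0.53682989 0.35478562 0.22014022] -150.22900852256126 1.2833
[0.47418817 0.31875519 0.38447421] [[-4.96496338e-01  8.68038739e-01  3.67324625e-04]
 [ 8.33971142e-01  4.76893055e-01  2.77606102e-01]
 [ 2.40797676e-01  1.38136751e-01 -9.60694914e-01]] 0.024766900105027093 [[361.52269755   0.         279.22977602]
 [  0.         361.52269755 214.90037142]
 [  0.           0.           1.        ]]
```

View pics/w1.png

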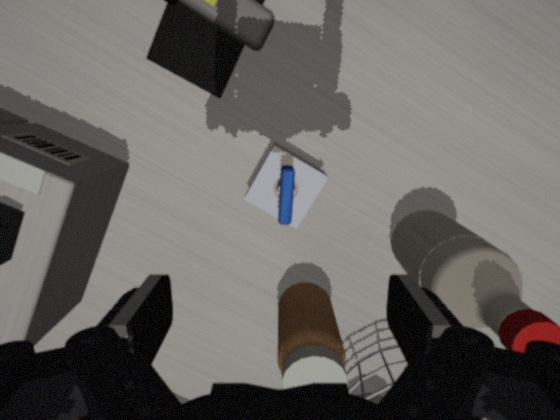

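```bash
cat >> h.py <<'E'
def keypose(zt,n='wrist',box=None,f=None):
    s=snap(n,f);hsv=cv2.cvtColor(s['pixels'],cv2.COLOR_RGB2HSV);H,S,V=[hsv[...,i] for i in range(3)]
    m=(H>100)&(H<130)&(S>140)
    P=cloud(s);
    w=np.zeros(m.shape,bool)
    if box: w[box[1]:box[3],box[0]:box[2]]=1
    else: w[:]=1
    m&=w
    n_,l,st_,ce=cv2.connectedComponentsWithStats(m.astype(np.uint8));i=1+np.argmax(st_[1:,4]);m=l==i
    z=P[...,2][m];print('blue n',m.sum(),'z pct',np.nanpercentile(z,[5,50,95]).round(4))
    for mm,nm in((m,'all'),(m&(P[...,2]>zt-.005),'top')):
        uv=np.argwhere(mm)[:,::-1].astype(float)
        if len(uv)<10: continue
        X=onplane(s,uv,zt)[:,:2]
        r=cv2.minAreaRect((X*1e3).astype(np.float32));d=np.linalg.svd(X-X.mean(0))[2][0]
        print(nm,'rect',np.round(r[0],1),np.round(r[1],1),round(r[2],1),'mean',(X.mean(0)*1e3).round(1),'pca',np.degrees(np.arctan2(d[1],d[0])).round(1))
    return s,P
E
python3 - <<'E'
from h import *
s,P=keypose(.082,box=(240,130,340,240))
z=P[...,2];w=np.zeros(z.shape,bool);w[130:240,235:340]=1
hsv=cv2.cvtColor(s['pixels'],cv2.COLOR_RGB2HSV)
m=w&(z>.036)&(z<.047)
X=onplane(s,np.argwhere(m)[:,::-1].astype(float),.042)[:,:2];print('stand',cv2.minAreaRect((X*1e3).astype(np.float32)))
print(st()['tcp_pos'],np.degrees(yaw()))
E
```

```text
blue n 652 z pct [0.0795 0.0813 0.0825]
all rect [531.9 358.7] [49.4 11.1] 28.1 mean [531.6 358.3] pca 26.7
top rect [532.3 358.9] [48.8 10.6] 26.3 mean [531.9 358.4] pca 26.6
stand ((532.9924926757812, 359.6205139160156), (60.01911926269531, 60.320106506347656), 89.73414611816406)
[0.53430405 0.35644065 0.22011218] -150.03029063097605
```

Run:
```python
from h import *
keypose(.082,box=(240,130,340,240))
print(st()['tcp_pos'],np.degrees(yaw()))
plan(([.5335,.357,.13],-153.4),)
```

```text
blue n 643 z pct [0.0794 0.0813 0.0825]
all rect [532.1 358.3] [48.8 10.6] 26.7 mean [531.5 358.2] pca 26.6
top rect [532.4 358.5] [48.  10.5] 26.7 mean [531.8 358.4] pca 26.4
[0.53386475 0.35689664 0.22022997] -149.95811495921117
3 rows [0.0002, 0.0003, 0.1128] turn [0.0002, -0.0005, 0.0191]
-- at [0.5335 0.357  0.13  ] -153.4
```

Call:
apply_moves(claw=[0,0,0,0,0], travel=[[0,0,0.0376],[0,0,0.0752],[0,0,0.1128],[0,0,0.1128],[0,0,0.1128]], turn=[[0,0,0.0191],[0,0,0.0191],[0,0,0.0191],[0,0,0.0191],[0,0,0.0191]])

```text
t: 1.85
tcp_pos: [0.5327, 0.3569, 0.129]
tool_rot: [-0.231, 0.973, -0.0, -0.002]
force: [0.0, 0.2, 0.3]
finger_gap: 0.497
gripper_force: 0.0
```

Run:
```python
from h import *
s,P=keypose(.082,f='w2.png')
print(st()['tcp_pos'],np.degrees(yaw()),st()['finger_gap'])
plan(([.5335,.357,.059],-153.4,25),)
```

```text
blue n 1289 z pct [0.0784 0.0813 0.0824]
all rect [530.9 358.3] [50.6 11. ] 26.7 mean [530.4 357.9] pca 26.4
top rect [531.7 358.9] [48.7 11. ] 27.5 mean [531.3 358.4] pca 26.4
[0.53461061 0.35744319 0.13094041] -153.3360116293432 0.4985464222122234
3 rows [0.0015, 0.0001, 0.0899] turn [0.0, 0.0, 0.0004]
-- at [0.5335 0.357  0.059 ] -153.4
```

View pics/w2.png

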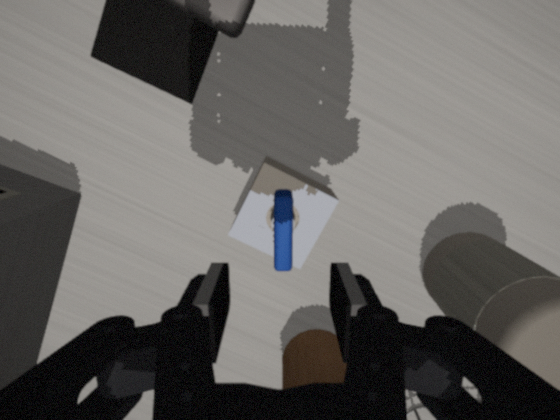

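Call:
apply_moves(claw=[0,0,0,0,0], travel=[[0.001,-0.0005,0.03],[0.001,-0.0005,0.06],[0.001,-0.0005,0.09],[0.001,-0.0005,0.09],[0.001,-0.0005,0.09]], turn=[[0,0,0],[0,0,0],[0,0,0],[0,0,0],[0,0,0]])

```text
t: 2.32
tcp_pos: [0.535, 0.3563, 0.0595]
tool_rot: [-0.23, 0.973, 0.0, 0.0]
force: [0.4, -0.4, 0.8]
finger_gap: 0.499
gripper_force: 0.0
```

Call:
apply_moves(claw=[-1,-1,-1,-1,-1], travel=[[0,0,0],[0,0,0],[0,0,0],[0,0,0],[0,0,0]], turn=[[0,0,0],[0,0,0],[0,0,0],[0,0,0],[0,0,0]], newtons=40)

```text
t: 2.73
tcp_pos: [0.5357, 0.3561, 0.0599]
tool_rot: [-0.23, 0.973, 0.0, 0.001]
force: [-0.8, -0.8, 5.3]
finger_gap: 0.001
gripper_force: 2.6
```

Call:
apply_moves(claw=[-1,-1,-1,-1,-1], travel=[[0,0,0],[0,0,0],[0,0,0],[0,0,0],[0,0,0]], turn=[[0,0,0],[0,0,0],[0,0,0],[0,0,0],[0,0,0]])

```text
t: 3.15
tcp_pos: [0.5358, 0.3561, 0.0599]
tool_rot: [-0.23, 0.973, 0.0, 0.001]
force: [-0.3, -0.6, 6.0]
finger_gap: -0.001
gripper_force: 3.1
```

Run:
```python
from h import *
s=st();print(s['tcp_pos'],np.degrees(yaw()),s['finger_gap'],s['force'],s['ft_torque'],s['gripper_force'])
p=np.array(s['tcp_pos']);
plan((p+[0,0,.05],-153.4,15),(p+[0,0,.2],-153.4),([.6636,.161,.26],-163.3),([.6636,.161,.20],-163.3,30))
```

```text
[0.53580327 0.35608276 0.05992534] -153.42897394401754 -0.0010422367992339663 [-0.32659253 -0.5580156   6.03467912] [-0.0917388   0.05621321  0.03603747] 3.148159806296462
4 rows [-0.0002, -0.0, -0.0625] turn [-0.0001, 0.0009, -0.0002]
-- at [0.53580327 0.35608276 0.10992534] -153.4
4 rows [0.0, 0.0, -0.1875] turn [0.0, 0.0, 0.0]
-- at [0.53580327 0.35608276 0.25992534] -153.4
5 rows [-0.028, -0.2413, -0.0001] turn [0.0, 0.0, 0.0458]
1 rows [-0.0125, -0.047, -0.0] turn [0.0, 0.0, 0.0092]
-- at [0.6636 0.161  0.26  ] -163.3
2 rows [0.0, 0.0, 0.075] turn [0.0, 0.0, 0.0]
-- at [0.6636 0.161  0.2   ] -163.3
```

Run:
```python
from h import *
s,P=keypose(.082,f='w3.png')
```

```text
blue n 1147 z pct [0.0666 0.0808 0.0822]
all rect [517.7 351.1] [25.6 10.5] 27.5 mean [515.8 350.4] pca 32.2
top rect [519.6 352.1] [21.3 10.5] 27.5 mean [517.6 351.4] pca 34.4
```

View pics/w3.png

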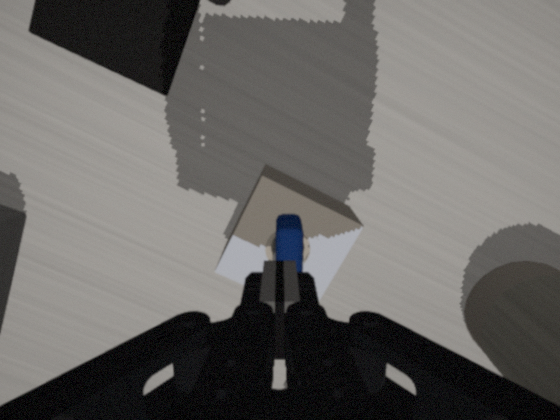

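Run:
```python
from h import *
s=snap('wrist');P=cloud(s);p=np.array(st()['tcp_pos']);d=np.array([np.cos(np.radians(26.6)),np.sin(np.radians(26.6)),0])
print('tcp',proj(s,p),'cam',-np.array(s['R']).T@s['t'])
k=np.array([.5322,.3586,.082])
for a in(-.025,0,.025):print(proj(s,k+a*d).round(1))
for uv in[(272,265),(272,280),(272,298),(288,265),(290,280),(289,255),(289,220),(265,340)]:print(uv,s['pixels'][uv[1],uv[0]],P[uv[1],uv[0]].round(4))
```

```text
tcp [[279.63164385 263.21806541]] cam [0.47082936 0.32335274 0.22404876]
[[289.1 224.5]]
[[288.7 279.6]]
[[288.3 330.3]]
(272, 265) [56 55 52] [0.5255 0.3475 0.0912]
(272, 280) [54 53 51] [0.5259 0.3479 0.1033]
(272, 298) [55 53 51] [0.5257 0.3481 0.1165]
(288, 265) [54 52 50] [0.5227 0.3532 0.0909]
(290, 280) [57 57 58] [0.5227 0.3537 0.1037]
(289, 255) [22 50 94] [0.5221 0.3536 0.0815]
(289, 220) [ 3 20 53] [0.5118 0.3487 0.0682]
(265, 340) [14 20 18] [0.5252 0.3463 0.141 ]
```

Call:
apply_moves(claw=[-1,-1,-1,-1,-1], travel=[[0,0,-0.04],[0,0,-0.08],[0,0,-0.08],[0,0,-0.08],[0,0,-0.08]], turn=[[0,0,0],[0,0,0],[0,0,0],[0,0,0],[0,0,0]])

```text
t: 3.67
tcp_pos: [0.5342, 0.3554, 0.1221]
tool_rot: [-0.23, 0.973, -0.0, -0.0]
force: [-0.8, -0.4, -0.9]
finger_gap: 0.003
gripper_force: 0.0
```

Run:
```python
from h import *
s=snap('wrist');P=cloud(s);S=st();p=np.array(S['tcp_pos']);print(p,S['force'],S['finger_gap'],S['gripper_force'])
cv2.imwrite('pics/w4.png',s['pixels'][:,:,::-1])
R=Ro.from_quat(S['tool_rot']).as_matrix()
Q=(P-p)@R*1000
for r in range(225,345,8): print(r,[tuple(Q[r,c].round(0).astype(int)) if np.isfinite(Q[r,c,0]) else None for c in(255,266,274,282,290,298)])
```

```text
[0.53366224 0.35519645 0.12133008] [ 0.18161757 -0.68031512 -0.46355523] -0.0039077249151639615 0.0
225 [(np.int64(-7), np.int64(-17), np.int64(80)), (np.int64(-6), np.int64(-10), np.int64(78)), (np.int64(-1), np.int64(-4), np.int64(64)), (np.int64(6), np.int64(1), np.int64(40)), (np.int64(6), np.int64(6), np.int64(39)), (np.int64(-7), np.int64(13), np.int64(82))]
233 [(np.int64(-13), np.int64(-18), np.int64(81)), (np.int64(-13), np.int64(-10), np.int64(80)), (np.int64(-13), np.int64(-4), np.int64(80)), (np.int64(1), np.int64(1), np.int64(41)), (np.int64(1), np.int64(6), np.int64(40)), (np.int64(-13), np.int64(13), np.int64(81))]
241 [(np.int64(-19), np.int64(-18), np.int64(79)), (np.int64(-19), np.int64(-10), np.int64(80)), (np.int64(-19), np.int64(-4), np.int64(80)), (np.int64(-4), np.int64(1), np.int64(40)), (np.int64(-4), np.int64(6), np.int64(40)), (np.int64(-19), np.int64(13), np.int64(80))]
249 [(np.int64(-41), np.int64(-21), np.int64(120)), (np.int64(-25), np.int64(-10), np.int64(80)), (np.int64(-25), np.int64(-4), np.int64(80)), (np.int64(-9), np.int64(1), np.int64(40)), (np
[... 2335 characters left out ...]
p.int64(-2), np.int64(-64)), (np.int64(5), np.int64(1), np.int64(-60)), (np.int64(13), np.int64(3), np.int64(-72)), (np.int64(13), np.int64(5), np.int64(-73))]
329 [(np.int64(14), np.int64(-7), np.int64(-77)), (np.int64(13), np.int64(-4), np.int64(-77)), (np.int64(8), np.int64(-2), np.int64(-68)), (np.int64(2), np.int64(1), np.int64(-60)), (np.int64(14), np.int64(3), np.int64(-77)), (np.int64(13), np.int64(5), np.int64(-76))]
337 [(np.int64(13), np.int64(-7), np.int64(-80)), (np.int64(13), np.int64(-4), np.int64(-80)), (np.int64(3), np.int64(-2), np.int64(-66)), (np.int64(-1), np.int64(1), np.int64(-60)), (np.int64(11), np.int64(3), np.int64(-77)), (np.int64(13), np.int64(5), np.int64(-81))]
```

View pics/w4.png

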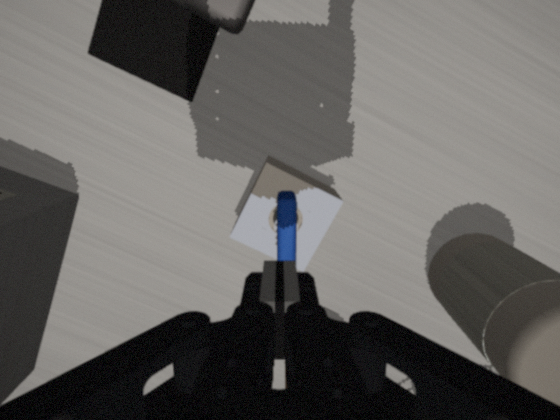

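Call:
apply_moves(claw=[0.1,0.1,0.1,0.1,0.1], travel=[[0,0.005,0],[0,0.005,0],[0,0.005,0],[0,0.005,0.02],[0,0.005,0.04]], turn=[[0,0,0],[0,0,0],[0,0,0],[0,0,0],[0,0,0]])

```text
t: 4.13
tcp_pos: [0.5336, 0.3597, 0.0905]
tool_rot: [-0.23, 0.973, 0.0, 0.001]
force: [-0.2, -0.2, -0.9]
finger_gap: 0.549
gripper_force: 0.0
```

Call:
apply_moves(claw=[0.1,0.1,0.1,0.1,0.1], travel=[[0,0,0.02],[0,0,0.04],[0,0,0.055],[0,0,0.069],[0,0,0.069]], turn=[[0,0,0],[0,0,0],[0,0,0],[0,0,0],[0,0,0]])

```text
t: 4.55
tcp_pos: [0.5312, 0.3584, 0.0324]
tool_rot: [-0.23, 0.973, -0.0, -0.002]
force: [-0.8, 0.1, 0.0]
finger_gap: 0.55
gripper_force: 0.0
```

Call:
apply_moves(claw=[-1,-1,-1,-1,-1], travel=[[0,0,0],[0,0,0],[0,0,0],[0,0,0],[0,0,0]], turn=[[0,0,0],[0,0,0],[0,0,0],[0,0,0],[0,0,0]], newtons=40)

```text
t: 4.97
tcp_pos: [0.5337, 0.3596, 0.0362]
tool_rot: [-0.23, 0.973, 0.0, 0.001]
force: [-0.1, 0.8, 2.8]
finger_gap: 0.126
gripper_force: 41.5
```

Run:
```python
from h import *
s=st();print(s['tcp_pos'],np.degrees(yaw()),s['finger_gap'],s['force'],s['ft_torque'],s['gripper_force'])
p=np.array(s['tcp_pos']);
plan((p+[0,0,.05],-153.4,15),(p+[0,0,.2],-153.4),([.6636,.161,.235],-163.3))
```

```text
[0.5336501  0.35960572 0.03622584] -153.42825993586192 0.12613415524378957 [-0.08473518  0.82576811  2.77852618] [ 0.04687834 -0.05092024 -0.00075596] 41.53076648712158
4 rows [-0.0001, -0.0, -0.0625] turn [-0.0, 0.0007, -0.0002]
-- at [0.5336501  0.35960572 0.08622584] -153.4
4 rows [0.0, 0.0, -0.1875] turn [0.0, 0.0, 0.0]
-- at [0.5336501  0.35960572 0.23622584] -153.4
5 rows [-0.0284, -0.2456, 0.0013] turn [0.0, 0.0, 0.0458]
1 rows [-0.0127, -0.0478, 0.0003] turn [0.0, 0.0, 0.0092]
-- at [0.6636 0.161  0.235 ] -163.3
```

Run:
```python
from h import *
p=np.array(st()['tcp_pos']);p[2]=.035
plan((p+[0,0,.05],-153.4,15),(p+[0,0,.22],-153.4),([.692,.170,.255],-175.15))
```

```text
4 rows [-0.0001, -0.0, -0.061] turn [-0.0, 0.0007, -0.0002]
-- at [0.5336501  0.35960572 0.085     ] -153.4
5 rows [0.0, 0.0, -0.2125] turn [0.0, 0.0, 0.0]
-- at [0.5336501  0.35960572 0.255     ] -153.4
5 rows [-0.0506, -0.2147, 0.0] turn [0.0, 0.0, 0.0863]
2 rows [-0.0425, -0.0773, 0.0] turn [0.0, 0.0, 0.0345]
-- at [0.692 0.17  0.255] -175.15
```

Call:
apply_moves(claw=[-1,-1,-1,-1,-1], travel=[[0,0,-0.015],[0,0,-0.03],[0,0,-0.045],[0,0,-0.061],[0,0,-0.09]], turn=[[0,0,0],[0,0,0],[0,0,0],[0,0,0],[0,0,0]])

```text
t: 5.38
tcp_pos: [0.5313, 0.3585, 0.1072]
tool_rot: [-0.23, 0.973, -0.0, -0.002]
force: [-0.2, 0.0, -1.0]
finger_gap: 0.129
gripper_force: 41.1
```

Call:
apply_moves(claw=[-1,-1,-1,-1,-1], travel=[[0,0,-0.04],[0,0,-0.08],[0,0,-0.12],[0,0,-0.16],[0,0,-0.185]], turn=[[0,0,0],[0,0,0],[0,0,0],[0,0,0],[0,0,0]])

```text
t: 5.8
tcp_pos: [0.5337, 0.3597, 0.2607]
tool_rot: [-0.23, 0.973, 0.001, 0.003]
force: [0.9, -0.1, -0.6]
finger_gap: 0.132
gripper_force: 41.2
```

Call:
apply_moves(claw=[-1,-1,-1,-1,-1], travel=[[-0.0506,-0.2147,0],[-0.0506,-0.2147,0],[-0.0506,-0.2147,0],[-0.0506,-0.2147,0],[-0.0506,-0.2147,0]], turn=[[0,0,0.0863],[0,0,0.0863],[0,0,0.0863],[0,0,0.0863],[0,0,0.0863]])

```text
t: 6.22
tcp_pos: [0.65, 0.2178, 0.2566]
tool_rot: [-0.094, 0.996, -0.002, 0.002]
force: [1.1, -0.8, -0.5]
finger_gap: 0.133
gripper_force: 41.2
```

Call:
apply_moves(claw=[-1,-1,-1,-1,-1], travel=[[-0.0425,-0.0773,0],[-0.0425,-0.0773,0],[-0.0425,-0.0773,0],[-0.0425,-0.0773,0],[-0.0425,-0.0773,0]], turn=[[0,0,0.0345],[0,0,0.0345],[0,0,0.0345],[0,0,0.0345],[0,0,0.0345]])

```text
t: 6.63
tcp_pos: [0.6903, 0.1699, 0.2557]
tool_rot: [-0.042, 0.999, 0.0, -0.0]
force: [0.4, 0.4, -0.4]
finger_gap: 0.136
gripper_force: 41.2
```

Run:
```python
from h import *
s=snap('wrist');s=snap('wrist','w5.png');S=st();print(S['tcp_pos'],np.degrees(yaw()),S['finger_gap'],S['gripper_force'])
P=cloud(s);Q=(P-np.array(S['tcp_pos']))@Ro.from_quat(S['tool_rot']).as_matrix()
z=P[...,2]
m=(z>.132)&(z<.148);n,l,t,c=cv2.connectedComponentsWithStats(m.astype(np.uint8))
for i in range(1,n):
    if t[i,4]>200:
        X=onplane(s,np.argwhere(l==i)[:,::-1].astype(float),.14)[:,:2]*1e3;print(c[i],t[i],cv2.minAreaRect(X.astype(np.float32)))
m=(z>.10)&(z<.118);n,l,t,c=cv2.connectedComponentsWithStats(m.astype(np.uint8));i=1+np.argmax(t[1:,4])
X=onplane(s,np.argwhere(l==i)[:,::-1].astype(float),.11)[:,:2]*1e3;print(c[i],t[i],cv2.minAreaRect(X.astype(np.float32)))
```

```text
[0.68997113 0.17086157 0.2556655 ] -175.0794880327543 0.12863015077528994 41.209537982940674
[275.79151426 168.82589612] [ 247  140   58   58 2734] ((662.1961669921875, 164.7174835205078), (44.43953323364258, 43.89134979248047), 4.871712684631348)
[153.11779587 186.48723361] [    0    89   337   203 59688] ((701.2611694335938, 63.30265808105469), (178.8602752685547, 307.640380859375), 4.864378452301025)
```

View pics/w5.png

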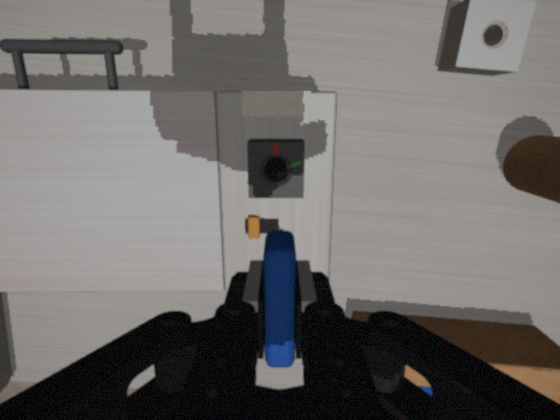

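Run:
```python
from h import *
s,P=keypose(.3017);S=st();print(S['tcp_pos'],np.degrees(yaw()))
print('stand hole',onplane(s,[(494,35)],.042), 'lockhole',onplane(s,[(276,168.5)],.14))
z=P[...,2];w=np.zeros(z.shape,bool);w[0:80,430:]=1
m=w&(z>.033)&(z<.05);X=onplane(s,np.argwhere(m)[:,::-1].astype(float),.042)[:,:2]*1e3;print(cv2.minAreaRect(X.astype(np.float32)))
```

```text
blue n 4076 z pct [0.2898 0.3006 0.3019]
all rect [685.4 169.5] [54.9 13. ] 4.9 mean [684.5 169.5] pca 5.1
top rect [688.  169.9] [49.7 12.9] 5.9 mean [687.  169.8] pca 5.0
[0.69006845 0.17094631 0.2556365 ] -175.06567670887492
stand hole [[0.53436797 0.35941184 0.042     ]] lockhole [[0.66166108 0.16513209 0.14      ]]
((534.4103393554688, 357.5094909667969), (64.88680267333984, 62.00236511230469), 89.20807647705078)
```

Run:
```python
from h import *
plan(([.664,.1657,.19],-175.15,30),([.664,.1657,.158],-175.15,8))
```

```text
3 rows [0.033, -0.0038, 0.0821] turn [0.0001, -0.0001, 0.0005]
-- at [0.664  0.1657 0.19  ] -175.15
4 rows [0.0, 0.0, 0.04] turn [0.0, 0.0, 0.0]
-- at [0.664  0.1657 0.158 ] -175.15
```

Call:
apply_moves(claw=[-1,-1,-1,-1,-1], travel=[[0.033,-0.0038,0.0],[0.033,-0.0038,0.04],[0.033,-0.0038,0.082],[0.033,-0.0038,0.082],[0.033,-0.0038,0.082]], turn=[[0,0,0],[0,0,0],[0,0,0],[0,0,0],[0,0,0]])

```text
t: 7.2
tcp_pos: [0.663, 0.1652, 0.188]
tool_rot: [-0.043, 0.999, -0.0, -0.003]
force: [0.3, -0.3, 0.7]
finger_gap: 0.129
gripper_force: 41.1
```

Call:
apply_moves(claw=[-1,-1,-1,-1,-1], travel=[[0,0,0.007],[0,0,0.014],[0,0,0.02],[0,0,0.02],[0,0,0.02]], turn=[[0,0,0],[0,0,0],[0,0,0],[0,0,0],[0,0,0]])

```text
t: 7.62
tcp_pos: [0.6652, 0.1643, 0.1738]
tool_rot: [-0.042, 0.999, 0.0, 0.0]
force: [0.4, 0.4, -0.6]
finger_gap: 0.134
gripper_force: 41.2
```

Run:
```python
from h import *
S=st();print(S['tcp_pos'],np.degrees(yaw()),S['force'],S['ft_torque'])
s=snap('scene','s1.png')
c=s['pixels'][190:270,300:420,::-1];cv2.imwrite('pics/s1c.png',cv2.resize(c,(780,520),interpolation=cv2.INTER_CUBIC))
```

```text
[0.665208   0.1642553  0.17377778] -175.17715215978265 [ 0.36472615  0.35449363 -0.5960514 ] [-0.01808293  0.03007135  0.00142861]
```

Call:
apply_moves(claw=[-1,-1,-1,-1,-1], travel=[[0,0,0.005],[0,0,0.01],[0,0,0.01],[0,0,0.01],[0,0,0.01]], turn=[[0,0,0],[0,0,0],[0,0,0],[0,0,0],[0,0,0]])

```text
t: 8.08
tcp_pos: [0.6664, 0.1645, 0.169]
tool_rot: [-0.042, 0.999, 0.0, 0.002]
force: [-2.8, -0.1, 11.3]
finger_gap: 0.133
gripper_force: 42.9
```

Call:
apply_moves(claw=[-1,-1,-1,-1,-1], travel=[[0,0,0.003],[0,0,0.005],[0,0,0.005],[0,0,0.005],[0,0,0.005]], turn=[[0,0,0],[0,0,0],[0,0,0],[0,0,0],[0,0,0]])

```text
t: 8.5
tcp_pos: [0.6668, 0.1646, 0.1683]
tool_rot: [-0.042, 0.999, 0.0, 0.003]
force: [-5.7, 0.4, 21.8]
finger_gap: 0.131
gripper_force: 44.6
```

Run:
```python
from h import *
for i in range(3):
    s,P=keypose(.24) if i==0 else (snap('wrist'),0)
    S=st();print(S['tcp_pos'],np.degrees(yaw()),S['force'],S['ft_torque'])
```

```text
blue n 4186 z pct [0.1998 0.2133 0.2146]
all rect [646.9 161.9] [43.6  9.8] 5.6 mean [646. 162.] pca 5.0
[0.66678458 0.1645754  0.16828328] -175.15567656167903 [-7.37648722 -0.85157981 22.85892753] [-0.04772599  1.1539459   0.00863727]
[0.66676392 0.16456653 0.16830159] -175.15793061235166 [-6.02676603 -0.39540008 23.06146377] [-0.06123771  1.1569117  -0.02543935]
[0.66677647 0.16459563 0.16832485] -175.15636412878675 [-6.48602446 -0.79896025 22.2754521 ] [-0.08617621  1.12231756 -0.00494172]
```

Call:
apply_moves(claw=[-1,-1,-1,-1,-1], travel=[[0,0,-0.008],[0,0,-0.016],[0.004,0,-0.016],[0.004,0,-0.016],[0.004,0,-0.016]], turn=[[0,0,0],[0,0,0],[0,0,0],[0,0,0],[0,0,0]])

```text
t: 9.07
tcp_pos: [0.6611, 0.1639, 0.1733]
tool_rot: [-0.042, 0.999, -0.0, -0.001]
force: [-0.2, -0.5, -1.4]
finger_gap: 0.129
gripper_force: 41.2
```

Run:
```python
from h import *
s,P=keypose(.2185,f='w6.png')
S=st();print(S['tcp_pos'],np.degrees(yaw()),S['force'],S['ft_torque'])
z=P[...,2]
m=(z>.132)&(z<.148);n,l,t,c=cv2.connectedComponentsWithStats(m.astype(np.uint8))
for i in range(1,n):
    if t[i,4]>200:
        X=onplane(s,np.argwhere(l==i)[:,::-1].astype(float),.14)[:,:2]*1e3;print(c[i],t[i],cv2.minAreaRect(X.astype(np.float32)))
```

```text
blue n 4170 z pct [0.2058 0.2183 0.2196]
all rect [657.  162.6] [55.6 12.5] 4.8 mean [655.8 162.6] pca 4.9
top rect [659.6 162.9] [50.4 12.5] 5.3 mean [658.5 162.8] pca 4.8
[0.66126    0.16390474 0.17322955] -175.17377674256028 [ 1.29811744  0.32610325 -0.94079868] [-0.00810543  0.04385639  0.00481717]
[282.65367712 228.4113683 ] [ 244  202   77   69 3413] ((659.399169921875, 164.40972900390625), (41.659690856933594, 43.87932205200195), 4.820622444152832)
```

View pics/w6.png

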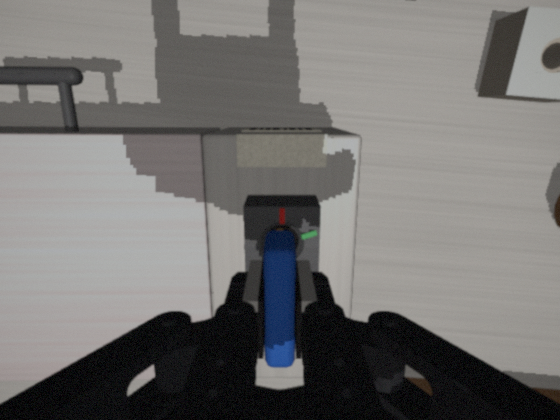

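Run:
```python
from h import *
s=snap('wrist');P=cloud(s);hsv=cv2.cvtColor(s['pixels'],cv2.COLOR_RGB2HSV);H,S_,V=[hsv[...,i] for i in range(3)]
S=st();p=np.array(S['tcp_pos']);R=Ro.from_quat(S['tool_rot']).as_matrix();print(p,S['force'])
Q=(P-p)@R*1e3
m=(H>100)&(H<130)&(S_>140)&(P[...,2]>.2135)
q=Q[m];A=np.c_[q[:,:2],np.ones(len(q))];c=np.linalg.lstsq(A,q[:,2],rcond=None)[0];print('top plane z=',c,'range x',np.percentile(q[:,0],[0.5,99.5]),'y',np.percentile(q[:,1],[0.5,99.5]))
for r in range(226,300,6):print(r,Q[r,282].round(1),V[r,282])
for r in(235,245,255):print([ (c_,Q[r,c_].round(0).tolist()) for c_ in range(255,315,6)])
```

```text
[0.66136937 0.16389464 0.17323414] [-0.7909481   0.09060871 -0.10363925]
top plane z= [-7.89516275e-01  1.68639972e-02 -5.83716851e+01] range x [-22.64060483  24.82511407] y [-54.05305298  52.90334227]
226 [ 5.5  0.9 42.4] 11
232 [ 24.9   0.3 -25.6] 60
238 [ 24.9   0.2 -32.7] 54
244 [ 25.    0.2 -39.7] 56
250 [ 24.5   0.2 -44.2] 75
256 [ 22.1   0.2 -44.1] 94
262 [ 20.3   0.2 -45.3] 95
268 [ 18.3   0.2 -46. ] 96
274 [ 15.7   0.2 -45.3] 95
280 [ 13.4   0.2 -45.6] 97
286 [ 11.1   0.2 -45.7] 97
292 [  8.2   0.2 -44.7] 93
298 [  6.    0.2 -45.1] 95
[(255, [2.0, -15.0, 35.0]), (261, [3.0, -11.0, 33.0]), (267, [24.0, -6.0, -26.0]), (273, [25.0, -3.0, -29.0]), (279, [25.0, -1.0, -30.0]), (285, [24.0, 1.0, -28.0]), (291, [24.0, 4.0, -27.0]), (297, [-0.0, 10.0, 43.0]), (303, [3.0, 13.0, 32.0]), (309, [3.0, 16.0, 34.0])]
[(255, [-3.0, -15.0, 34.0]), (261, [-4.0, -12.0, 35.0]), (267, [24.0, -5.0, -39.0]), (273, [24.0, -3.0, -39.0]), (279, [25.0, -1.0, -40.0]), (285, [25.0, 1.0, -40.0]), (291, [nan, nan, nan]), (297, [-6.0, 10.0, 39.0]), (303, [-3.0, 13.0, 34.0]), (309, [-3.0, 17.0, 33.0])]
[(255, [-10.0, -15.0, 34.0]), (261, [-10.0, -12.0, 34.0]), (267, [22.0, -5.0, -44.0]), (273, [23.0, -3.0, -45.0]), (279, [23.0, -1.0, -45.0]), (285, [23.0, 1.0, -45.0]), (291, [22.0, 3.0, -44.0]), (297, [-10.0, 10.0, 34.0]), (303, [-10.0, 13.0, 34.0]), (309, [-10.0, 17.0, 33.0])]
```

Call:
apply_moves(claw=[-1,-1,-1,-1,-1], travel=[[-0.0035,0.0017,0],[-0.0035,0.0017,0],[-0.0035,0.0017,0],[-0.0035,0.0017,0.003],[-0.0035,0.0017,0.003]], turn=[[0,0,0],[0,0,0],[0,0,0],[0,0,0],[0,0,0]])

```text
t: 9.58
tcp_pos: [0.6643, 0.1656, 0.1713]
tool_rot: [-0.042, 0.999, -0.0, -0.0]
force: [0.0, -0.6, 0.1]
finger_gap: 0.128
gripper_force: 41.2
```

Call:
apply_moves(claw=[-1,-1,-1,-1,-1], travel=[[0,0,0.002],[0,0,0.004],[0,0,0.006],[0,0,0.006],[0,0,0.006]], turn=[[0,0,0],[0,0,0],[0,0,0],[0,0,0],[0,0,0]])

```text
t: 10.0
tcp_pos: [0.6644, 0.1656, 0.1669]
tool_rot: [-0.042, 0.999, -0.0, -0.0]
force: [-0.1, -0.2, -1.0]
finger_gap: 0.13
gripper_force: 41.2
```

Call:
apply_moves(claw=[-1,-1,-1,-1,-1], travel=[[0,0,0.002],[0,0,0.003],[0,0,0.004],[0,0,0.004],[0,0,0.004]], turn=[[0,0,0],[0,0,0],[0,0,0],[0,0,0],[0,0,0]])

```text
t: 10.42
tcp_pos: [0.6645, 0.1656, 0.1639]
tool_rot: [-0.042, 0.999, -0.0, -0.0]
force: [0.0, 0.4, -0.8]
finger_gap: 0.132
gripper_force: 41.2
```

Call:
apply_moves(claw=[-1,-1,-1,-1,-1], travel=[[0,0,0.003],[0,0,0.006],[0,0,0.009],[0,0,0.011],[0,0,0.011]], turn=[[0,0,0],[0,0,0],[0,0,0],[0,0,0],[0,0,0]])

```text
t: 10.83
tcp_pos: [0.6642, 0.1656, 0.1545]
tool_rot: [-0.042, 0.999, -0.0, -0.0]
force: [0.4, -0.4, -0.6]
finger_gap: 0.127
gripper_force: 41.2
```

Call:
apply_moves(claw=[-1,-1,-1,-1,-1], travel=[[0,0,0.001],[0,0,0.002],[0,0,0.003],[0,0,0.004],[0,0,0.004]], turn=[[0,0,0],[0,0,0],[0,0,0],[0,0,0],[0,0,0]])

```text
t: 11.25
tcp_pos: [0.6645, 0.1656, 0.1518]
tool_rot: [-0.042, 0.999, -0.0, -0.0]
force: [0.5, 0.8, -0.1]
finger_gap: 0.13
gripper_force: 41.2
```

Call:
apply_moves(claw=[-1,-1,-1,-1,-1], travel=[[0,0,0.001],[0,0,0.002],[0,0,0.003],[0,0,0.003],[0,0,0.003]], turn=[[0,0,0],[0,0,0],[0,0,0],[0,0,0],[0,0,0]])

```text
t: 11.67
tcp_pos: [0.6645, 0.1656, 0.1494]
tool_rot: [-0.042, 0.999, -0.0, -0.0]
force: [0.1, -0.5, -1.2]
finger_gap: 0.125
gripper_force: 41.2
```

Call:
apply_moves(claw=[-1,-1,-1,-1,-1], travel=[[0,0,0.001],[0,0,0.002],[0,0,0.003],[0,0,0.003],[0,0,0.003]], turn=[[0,0,0],[0,0,0],[0,0,0],[0,0,0],[0,0,0]])

```text
t: 12.08
tcp_pos: [0.6645, 0.1656, 0.147]
tool_rot: [-0.042, 0.999, -0.0, -0.0]
force: [-0.2, 0.6, -0.7]
finger_gap: 0.133
gripper_force: 41.2
```

Call:
apply_moves(claw=[-1,-1,-1,-1,-1], travel=[[0,0,0.001],[0,0,0.002],[0,0,0.002],[0,0,0.002],[0,0,0.002]], turn=[[0,0,0],[0,0,0],[0,0,0],[0,0,0],[0,0,0]])

```text
t: 12.5
tcp_pos: [0.6646, 0.1656, 0.1455]
tool_rot: [-0.042, 0.999, 0.0, 0.0]
force: [-0.0, 0.2, -1.3]
finger_gap: 0.133
gripper_force: 41.2
```

Call:
apply_moves(claw=[-1,-1,-1,-1,-1], travel=[[0,0,0.001],[0,0,0.002],[0,0,0.002],[0,0,0.002],[0,0,0.002]], turn=[[0,0,0.01],[0,0,0.02],[0,0,0.04],[0,0,0.06],[0,0,0.08]])

```text
t: 12.92
tcp_pos: [0.6646, 0.1659, 0.144]
tool_rot: [0.085, 0.996, 0.0, 0.0]
force: [-0.4, 0.1, -1.0]
finger_gap: 0.131
gripper_force: 41.3
```

Run:
```python
from h import *
S=st();print(S['tcp_pos'],np.degrees(yaw()),S['force'],S['ft_torque'])
```

```text
[0.66456132 0.16591181 0.14404567] 170.26471610309693 [-0.3668461   0.14145312 -0.98444019] [0.12410144 0.03342905 0.07653766]
```

Call:
apply_moves(claw=[-1,-1,-1,-1,-1], travel=[[0,0,0],[0,0,0],[0,0,0],[0,0,0],[0,0,0]], turn=[[0,0,0.03],[0,0,0.06],[0,0,0.09],[0,0,0.12],[0,0,0.15]])

```text
t: 13.33
tcp_pos: [0.6647, 0.1659, 0.1441]
tool_rot: [0.316, 0.949, 0.0, 0.0]
force: [0.8, -0.4, -0.7]
finger_gap: 0.132
gripper_force: 41.2
```

Call:
apply_moves(claw=[-1,-1,-1,-1,-1], travel=[[0,0,0],[0,0,0],[0,0,0],[0,0,0],[0,0,0]], turn=[[0,0,0.03],[0,0,0.06],[0,0,0.09],[0,0,0.12],[0,0,0.14]])

```text
t: 13.75
tcp_pos: [0.6648, 0.1657, 0.1441]
tool_rot: [0.515, 0.857, 0.0, 0.0]
force: [-0.1, 0.5, -1.0]
finger_gap: 0.132
gripper_force: 41.2
```

Run:
```python
from h import *
S=st();print(S['tcp_pos'],np.degrees(yaw()),S['force'],S['ft_torque'])
s=snap('top');hsv=cv2.cvtColor(s['pixels'],cv2.COLOR_RGB2HSV);H,S_,V=[hsv[...,i] for i in range(3)]
w=np.zeros(H.shape,bool);w[140:165,195:235]=1
m=w&(H<25)&(S_>120);print(m.sum(),np.argwhere(m).mean(0) if m.any() else None)
s=snap('top','t2.png')
```

```text
[0.66482619 0.16572447 0.14405205] 118.00704120126125 [-0.13238908  0.51871578 -0.95463183] [ 0.07760701 -0.08575389  0.10813577]
0 None
```

Call:
apply_moves(claw=[-1,-1,-1,-1,-1], travel=[[0,0,0],[0,0,0],[0,0,0],[0,0,0],[0,0,0]], turn=[[0,0,0.012],[0,0,0.024],[0,0,0.026],[0,0,0.026],[0,0,0.026]])

```text
t: 14.27
tcp_pos: [0.6648, 0.1657, 0.1441]
tool_rot: [0.547, 0.837, 0.0, 0.0]
force: [1.4, -0.0, -1.7]
finger_gap: 0.132
gripper_force: 41.2
```

Run:
```python
from h import *
S=st();print(S['tcp_pos'],np.degrees(yaw()),S['force'],S['ft_torque'])
s=snap('scene');c=cv2.resize(s['pixels'][195:285,300:420,::-1],(800,600),interpolation=cv2.INTER_CUBIC);cv2.imwrite('pics/s2.png',cv2.convertScaleAbs(c,alpha=1.6))
```

```text
[0.66482927 0.16569999 0.14406601] 113.6353289409511 [ 1.39551101 -0.00266744 -1.68932818] [ 0.14176549 -0.13289892  0.09462182]
```

View pics/s2.png

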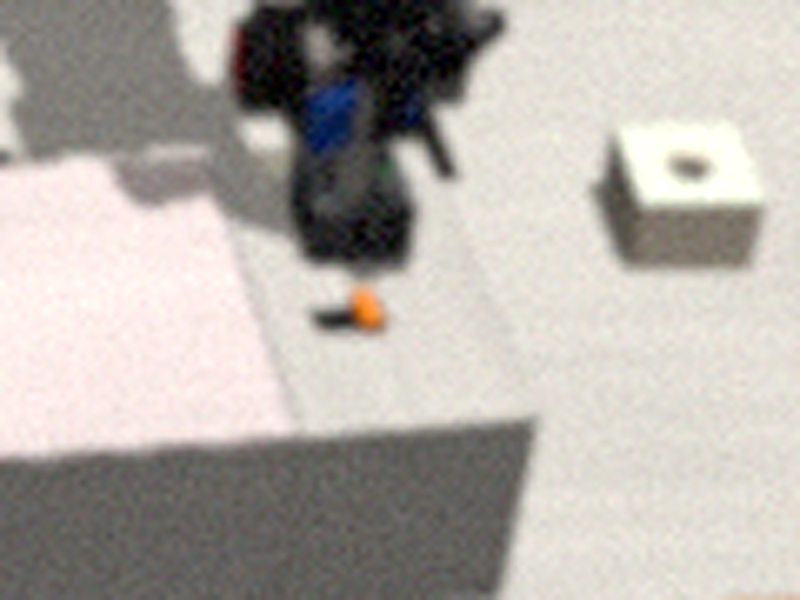

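Run:
```python
from h import *
p=np.array(st()['tcp_pos'])
plan((p+[0,0,.1],113.6,25),([.585,-.022,.2],94.86))
```

```text
4 rows [-0.0, 0.0001, -0.125] turn [0.0002, 0.0, 0.0001]
-- at [0.66482604 0.1656819  0.24405943] 113.6
5 rows [-0.1459, -0.1545, 0.0459] turn [0.0, 0.0, 0.0868]
1 rows [-0.0364, -0.0219, 0.0092] turn [0.0, 0.0, 0.0174]
-- at [ 0.585 -0.022  0.2  ] 94.86
```

Call:
apply_moves(claw=[-0.3,-0.3,-0.3,-0.3,-0.3], travel=[[0,0,0],[0,0,0],[0,0,0],[0,0,0],[0,0,-0.01]], turn=[[0,0,0],[0,0,0],[0,0,0],[0,0,0],[0,0,0]])

```text
t: 14.73
tcp_pos: [0.6631, 0.1654, 0.1504]
tool_rot: [0.548, 0.837, -0.001, -0.002]
force: [-0.3, 0.5, -0.8]
finger_gap: 0.35
gripper_force: 0.0
```

Call:
apply_moves(claw=[-0.3,-0.3,-0.3,-0.3,-0.3], travel=[[0,0,-0.02],[0,0,-0.045],[0,0,-0.07],[0,0,-0.1],[0,0,-0.125]], turn=[[0,0,0],[0,0,0],[0,0,0],[0,0,0],[0,0,0]])

```text
t: 15.15
tcp_pos: [0.6648, 0.1656, 0.2543]
tool_rot: [0.548, 0.837, 0.0, 0.001]
force: [0.2, 0.2, -0.1]
finger_gap: 0.352
gripper_force: 0.0
```

Call:
apply_moves(claw=[-0.3,-0.3,-0.3,-0.3,-0.3], travel=[[-0.1459,-0.1545,0.0459],[-0.1459,-0.1545,0.0459],[-0.1459,-0.1545,0.0459],[-0.1459,-0.1545,0.0459],[-0.1459,-0.1545,0.0459]], turn=[[0,0,0.0868],[0,0,0.0868],[0,0,0.0868],[0,0,0.0868],[0,0,0.0868]])

```text
t: 15.57
tcp_pos: [0.5944, 0.0044, 0.2144]
tool_rot: [0.658, 0.753, -0.002, -0.001]
force: [-1.2, 0.1, -0.6]
finger_gap: 0.349
gripper_force: 0.0
```

Call:
apply_moves(claw=[-0.3,-0.3,-0.3,-0.3,-0.3], travel=[[-0.0364,-0.0219,0.0092],[-0.0364,-0.0219,0.0092],[-0.0364,-0.0219,0.0092],[-0.0364,-0.0219,0.0092],[-0.0364,-0.0219,0.0092]], turn=[[0,0,0.0174],[0,0,0.0174],[0,0,0.0174],[0,0,0.0174],[0,0,0.0174]])

```text
t: 15.98
tcp_pos: [0.5854, -0.0211, 0.2085]
tool_rot: [0.676, 0.737, 0.001, 0.001]
force: [0.2, 0.1, 0.2]
finger_gap: 0.35
gripper_force: 0.0
```

Run:
```python
from h import *
s=snap('wrist','w7.png');S=st();p=np.array(S['tcp_pos']);print(p,np.degrees(yaw()),S['finger_gap'],S['force'])
P=cloud(s);Q=(P-p)@Ro.from_quat(S['tool_rot']).as_matrix()
z=P[...,2];m=(z>.080)&(z<.096)
n,l,t,c=cv2.connectedComponentsWithStats(m.astype(np.uint8))
for i in range(1,n):
    if t[i,4]>100:
        X=onplane(s,np.argwhere(l==i)[:,::-1].astype(float),.09)[:,:2]*1e3;print(c[i],t[i],cv2.minAreaRect(X.astype(np.float32)),np.median(P[l==i],0),np.median(Q[l==i],0))
s2=snap('top','t3.png')
```

```text
[ 0.58534239 -0.0209444   0.20837041] 94.88959497258229 0.34939246994469975 [ 0.67464079 -0.62578828  0.51180065]
[293.79893617 184.96631206] [ 272   30   58  231 2820] ((595.7607421875, 15.880935668945312), (41.19234085083008, 175.4089813232422), 4.8353986740112305) [ 0.58836736 -0.00876374  0.08856085] [0.01211817 0.00239036 0.11982588]
[544.6763285 373.2705314] [528 364  32  21 414] ((840.0021362304688, -163.51573181152344), (28.14893913269043, 19.3759765625), 31.864707946777344) [ 0.84100867 -0.16390267  0.08726521] [-0.16421887  0.24238653  0.12142407]
```

View pics/w7.png

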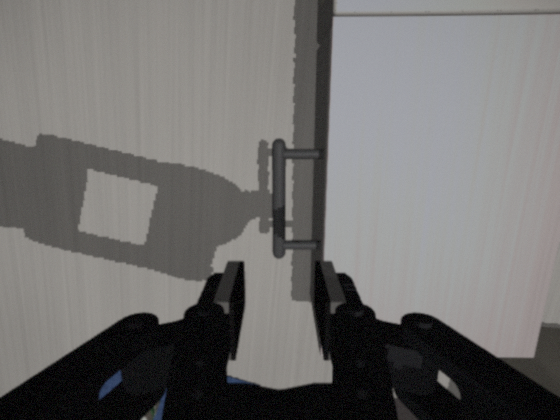

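Run:
```python
from h import *
s=snap('wrist');S=st();p=np.array(S['tcp_pos']);R=Ro.from_quat(S['tool_rot']).as_matrix();print(p)
for uv in[(279,142),(279,198),(279,255)]:
    X=onplane(s,[uv],.089)[0];print(X.round(4),((X-p)@R*1e3).round(1))
P=cloud(s);print(((P[200,272:288]-p)@R*1e3).round(1)[::3])
d=(-(.0))
```

```text
[ 0.58505697 -0.02096679  0.20813923]
[0.5797 0.025  0.089 ] [ 46.2  -1.6 119.1]
[ 0.5834 -0.0192  0.089 ] [  1.9  -1.6 119.1]
[ 0.5876 -0.0684  0.089 ] [-47.5  -1.6 119.1]
[[-2.170e+01 -9.000e+00  2.085e+02]
 [ 4.000e-01 -4.800e+00  1.184e+02]
 [ 7.000e-01 -2.400e+00  1.173e+02]
 [ 3.000e-01  1.000e-01  1.187e+02]
 [ 2.000e-01  2.500e+00  1.194e+02]
 [-2.180e+01  6.900e+00  2.092e+02]]
```

Call:
apply_moves(claw=[-0.4,-0.4,-0.4,-0.4,-0.4], travel=[[0,-0.0012,0.04],[0,-0.0012,0.08],[0,-0.0012,0.12],[0,-0.0012,0.16],[0,-0.0012,0.18]], turn=[[0,0,0],[0,0,0],[0,0,0],[0,0,0],[0,0,0]])

```text
t: 16.55
tcp_pos: [0.5816, -0.0209, 0.0604]
tool_rot: [0.676, 0.736, -0.001, -0.002]
force: [-0.7, -0.1, 0.1]
finger_gap: 0.295
gripper_force: 0.0
```

Call:
apply_moves(claw=[-0.4,-0.4,-1,-1,-1], travel=[[0,0,0.01],[0,0,0.02],[0,0,0.02],[0,0,0.02],[0,0,0.02]], turn=[[0,0,0],[0,0,0],[0,0,0],[0,0,0],[0,0,0]])

```text
t: 16.97
tcp_pos: [0.5838, -0.0218, 0.0478]
tool_rot: [0.677, 0.736, 0.0, 0.0]
force: [1.9, 0.9, -9.2]
finger_gap: 0.11
gripper_force: 38.8
```

Call:
apply_moves(claw=[-1,-1,-1,-1,-1], travel=[[0,0,0],[0,0,0],[0,-0.01,0],[0,-0.02,0],[0,-0.03,0]], turn=[[0,0,0],[0,0,0],[0,0,0],[0,0,0],[0,0,0]])

```text
t: 17.38
tcp_pos: [0.559, -0.0239, 0.0478]
tool_rot: [0.677, 0.736, 0.0, -0.0]
force: [2.2, 2.4, -11.3]
finger_gap: 0.107
gripper_force: 39.6
```

Call:
apply_moves(claw=[-1,-1,-1,-1,-1], travel=[[0,-0.02,0],[0,-0.04,0],[0,-0.06,0],[0,-0.08,0],[0,-0.1,0]], turn=[[0,0,0],[0,0,0],[0,0,0],[0,0,0],[0,0,0]])

```text
t: 17.8
tcp_pos: [0.4787, -0.0307, 0.0479]
tool_rot: [0.677, 0.736, 0.0, -0.0]
force: [3.5, 1.0, -16.4]
finger_gap: 0.112
gripper_force: 39.3
```

Call:
apply_moves(claw=[-1,-1,-1,-1,-1], travel=[[0,-0.015,0],[0,-0.025,0],[0,-0.034,0],[0,-0.036,0],[0,-0.036,0]], turn=[[0,0,0],[0,0,0],[0,0,0],[0,0,0],[0,0,0]])

```text
t: 18.22
tcp_pos: [0.4505, -0.0331, 0.0478]
tool_rot: [0.677, 0.736, -0.0, -0.001]
force: [-0.8, 0.2, -15.6]
finger_gap: 0.11
gripper_force: 39.7
```

Run:
```python
from h import *
S=st();p=np.array(S['tcp_pos']);print(p,np.degrees(yaw()),S['finger_gap'],S['force'],np.linalg.norm(p[:2]-[.5838,-.0218]))
```

```text
[ 0.45051658 -0.03310795  0.04783703] 94.78326814669266 0.10967077274792829 [ -0.76043682   0.20233117 -15.56011053] 0.13376225328756064
```

Run:
```python
from h import *
p=np.array(st()['tcp_pos'])
plan((p+[0,0,.15],94.8,30),([.46,-.305,.2],4.86))
s=snap('top','t4.png')
```

```text
5 rows [0.0001, -0.0003, -0.1875] turn [-0.0004, -0.0002, -0.0001]
-- at [ 0.45051658 -0.03310795  0.19783703] 94.8
5 rows [-0.1306, -0.0064, -0.001] turn [0.0, 0.0, 0.1922]
5 rows [-0.1112, 0.0689, -0.001] turn [0.0, 0.0, 0.1922]
3 rows [-0.0314, 0.0719, -0.0006] turn [0.0, 0.0, 0.1153]
-- at [ 0.46  -0.305  0.2  ] 4.86
```

Call:
apply_moves(claw=[-0.3,-0.3,-0.3,-0.3,-0.3], travel=[[0,0,0],[0,0,0],[0,0,0],[0,0,-0.02],[0,0,-0.04]], turn=[[0,0,0],[0,0,0],[0,0,0],[0,0,0],[0,0,0]])

```text
t: 18.68
tcp_pos: [0.4517, -0.0334, 0.0806]
tool_rot: [0.677, 0.736, -0.0, 0.0]
force: [0.1, -0.1, -0.5]
finger_gap: 0.351
gripper_force: 0.0
```

Call:
apply_moves(claw=[1,1,1,1,1], travel=[[0,0,-0.04],[0,0,-0.08],[0,0,-0.12],[0,0,-0.15],[0,0,-0.15]], turn=[[0,0,0],[0,0,0],[0,0,0],[0,0,0],[0,0,0]])

```text
t: 19.1
tcp_pos: [0.4554, -0.0345, 0.2056]
tool_rot: [0.677, 0.736, 0.003, 0.006]
force: [0.7, -0.8, 0.1]
finger_gap: 1.0
gripper_force: 0.0
```

Call:
apply_moves(claw=[1,1,1,1,1], travel=[[-0.1306,-0.0064,-0.001],[-0.1306,-0.0064,-0.001],[-0.1306,-0.0064,-0.001],[-0.1306,-0.0064,-0.001],[-0.1306,-0.0064,-0.001]], turn=[[0,0,0.1922],[0,0,0.1922],[0,0,0.1922],[0,0,0.1922],[0,0,0.1922]])

```text
t: 19.52
tcp_pos: [0.4552, -0.1397, 0.2009]
tool_rot: [0.867, 0.498, 0.0, 0.001]
force: [-0.2, 0.0, 0.0]
finger_gap: 0.999
gripper_force: 0.0
```

Call:
apply_moves(claw=[1,1,1,1,1], travel=[[-0.1112,0.0689,-0.001],[-0.1112,0.0689,-0.001],[-0.1112,0.0689,-0.001],[-0.1112,0.0689,-0.001],[-0.1112,0.0689,-0.001]], turn=[[0,0,0.1922],[0,0,0.1922],[0,0,0.1922],[0,0,0.1922],[0,0,0.1922]])

```text
t: 19.93
tcp_pos: [0.4587, -0.2445, 0.2015]
tool_rot: [0.976, 0.217, 0.0, 0.001]
force: [0.4, 0.3, 0.7]
finger_gap: 1.0
gripper_force: 0.0
```

Call:
apply_moves(claw=[1,1,1,1,1], travel=[[-0.0314,0.0719,-0.0006],[-0.0314,0.0719,-0.0006],[-0.0314,0.0719,-0.0006],[-0.0314,0.0719,-0.0006],[-0.0314,0.0719,-0.0006]], turn=[[0,0,0.1153],[0,0,0.1153],[0,0,0.1153],[0,0,0.1153],[0,0,0.1153]])

```text
t: 20.35
tcp_pos: [0.4603, -0.3049, 0.2017]
tool_rot: [0.999, 0.044, -0.0, -0.0]
force: [-0.3, 0.6, -0.8]
finger_gap: 1.0
gripper_force: 0.0
```

```bash
cat >> h.py <<'E'
def jars(n='wrist',f=None):
    s=snap(n,f);P=cloud(s);z=P[...,2];m=((z>.040)&(z<.052)).astype(np.uint8)
    k,l,t,c=cv2.connectedComponentsWithStats(m);S=st();p=np.array(S['tcp_pos']);R=Ro.from_quat(S['tool_rot']).as_matrix()
    for i in range(1,k):
        X=P[l==i]
        if t[i,4]>(300 if n=='wrist' else 80):
            Y=onplane(s,np.argwhere(l==i)[:,::-1].astype(float),.046);(cx,cy),r=cv2.minEnclosingCircle((Y[:,:2]*1e3).astype(np.float32))
            q=(np.array([cx/1e3,cy/1e3,.046])-p)@R*1e3
            if r<40: print(n,c[i].round(0),t[i,4],'centre',round(cx,1),round(cy,1),'r',round(r,1),'mean',(Y.mean(0)*1e3).round(1),'tool',q.round(1))
    return s,P
E
python3 - <<'E'
from h import *
S=st();print(S['tcp_pos'],np.degrees(yaw()))
jars(f='w8.png');jars('top')
E
```

```text
[ 0.46032963 -0.30489353  0.20172714] 4.988370097401446
wrist [297. 125.] 2418 centre 517.6 -316.0 r 23.7 mean [ 517.9 -315.9   46. ] tool [ 56.1  16.6 155.7]
wrist [276. 212.] 2003 centre 439.0 -304.2 r 24.0 mean [ 439.2 -304.2   46. ] tool [-21.2  -1.9 155.8]
top [367. 219.] 164 centre 519.8 -316.8 r 24.4 mean [ 519.2 -317.1   46. ] tool [ 58.2  17.8 155.8]
```

View pics/w8.png

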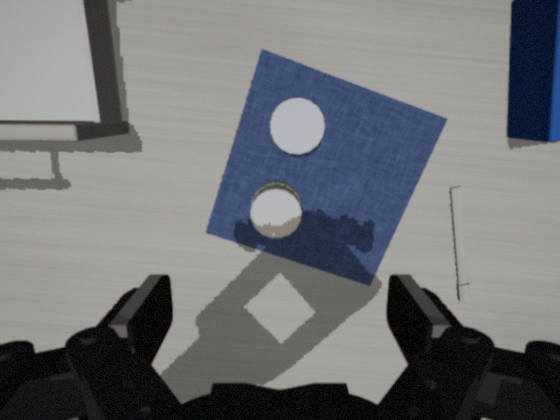

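Call:
apply_moves(claw=[1,1,1,1,1], travel=[[0.045,0.014,0.02],[0.0675,0.0208,0.06],[0.0675,0.0208,0.1],[0.0675,0.0208,0.14],[0.0675,0.0208,0.18]], turn=[[0,0,0],[0,0,0],[0,0,0],[0,0,0],[0,0,0]])

```text
t: 20.87
tcp_pos: [0.5164, -0.3161, 0.0568]
tool_rot: [0.999, 0.044, 0.0, 0.0]
force: [-0.5, 0.1, 0.3]
finger_gap: 0.997
gripper_force: 0.0
```

Call:
apply_moves(claw=[1,1,1,1,1], travel=[[0,0,0.025],[0,0,0.05],[0,0,0.07],[0,0,0.084],[0,0,0.084]], turn=[[0,0,0],[0,0,0],[0,0,0],[0,0,0],[0,0,0]])

```text
t: 21.28
tcp_pos: [0.5146, -0.3152, -0.0115]
tool_rot: [0.999, 0.043, -0.002, -0.002]
force: [-0.6, -0.1, -0.5]
finger_gap: 0.997
gripper_force: 0.0
```

Call:
apply_moves(claw=[-1,-1,-1,-1,-1], travel=[[0,0,0],[0,0,0],[0,0,0],[0,0,0],[0,0,0]], turn=[[0,0,0],[0,0,0],[0,0,0],[0,0,0],[0,0,0]], newtons=30)

```text
t: 21.7
tcp_pos: [0.5167, -0.3176, -0.0077]
tool_rot: [0.999, 0.042, 0.001, 0.001]
force: [-0.1, 0.6, 5.8]
finger_gap: 0.551
gripper_force: 31.5
```

Run:
```python
from h import *
S=st();print(S['tcp_pos'],np.degrees(yaw()),S['finger_gap'],S['gripper_force'],S['force'])
c,s=np.cos(np.radians(4.86)),np.sin(np.radians(4.86));Rc=np.array([[c,-s],[s,c]]);o=np.array([.561,-.0234])
for y in(-.05,.05):print(o+Rc@[0,y])
p=np.array(S['tcp_pos']);g=o+Rc@[0,-.05]
plan((p+[0,0,.18],4.9),([g[0],g[1],p[2]+.18],4.9),)
```

```text
[ 0.51672903 -0.31759278 -0.00772705] 4.8526139875961425 0.5506878577285385 31.474885493516922 [-0.12730054  0.60334815  5.78679675]
[ 0.56523607 -0.07322023]
[0.55676393 0.02642023]
5 rows [0.0004, 0.0004, -0.225] turn [0.0005, -0.0006, -0.0003]
-- at [ 0.51672903 -0.31759278  0.17227295] 4.9
5 rows [0.0618, -0.2137, 0.0] turn [0.0, 0.0, 0.0]
2 rows [0.0247, -0.0855, 0.0] turn [0.0, 0.0, 0.0]
-- at [ 0.56523607 -0.07322023  0.17227295] 4.9
```

Call:
apply_moves(claw=[-1,-1,-1,-1,-1], travel=[[0,0,-0.03],[0,0,-0.08],[0,0,-0.13],[0,0,-0.18],[0,0,-0.225]], turn=[[0,0,0],[0,0,0],[0,0,0],[0,0,0],[0,0,0]])

```text
t: 22.12
tcp_pos: [0.5158, -0.3171, 0.1732]
tool_rot: [0.999, 0.042, 0.0, 0.0]
force: [-0.1, 0.4, -1.5]
finger_gap: 0.557
gripper_force: 31.5
```

Call:
apply_moves(claw=[-1,-1,-1,-1,-1], travel=[[0.012,-0.043,0],[0.025,-0.085,0],[0.037,-0.128,0],[0.049,-0.171,0],[0.06,-0.2092,0]], turn=[[0,0,0],[0,0,0],[0,0,0],[0,0,0],[0,0,0]])

```text
t: 22.53
tcp_pos: [0.5491, -0.1442, 0.171]
tool_rot: [0.999, 0.042, -0.0, -0.0]
force: [-0.2, -0.1, -1.4]
finger_gap: 0.554
gripper_force: 31.6
```

Call:
apply_moves(claw=[-1,-1,-1,-1,-1], travel=[[0.012,-0.043,0],[0.0265,-0.09,0],[0.0265,-0.09,0],[0.0265,-0.09,0],[0.0265,-0.09,0]], turn=[[0,0,0],[0,0,0],[0,0,0],[0,0,0],[0,0,0]])

```text
t: 22.95
tcp_pos: [0.5645, -0.0727, 0.1708]
tool_rot: [0.999, 0.043, 0.0, 0.0]
force: [0.2, -0.4, -0.6]
finger_gap: 0.558
gripper_force: 31.6
```

Run:
```python
from h import *
S=st();print(S['tcp_pos'],np.degrees(yaw()),S['finger_gap'],S['gripper_force'],S['force'])
s=snap('top');c=cv2.resize(s['pixels'][130:270,190:390,::-1],(800,560),interpolation=cv2.INTER_CUBIC);cv2.imwrite('pics/t5.png',cv2.convertScaleAbs(c,alpha=1.7))
plan(([.5652,-.0732,.0015],4.86))
```

```text
[ 0.56452007 -0.07271785  0.1708093 ] 4.912758262611083 0.5577506864346294 31.58387526869774 [ 0.21432235 -0.43543835 -0.58421716]
5 rows [0.0008, -0.0004, 0.2116] turn [0.0002, -0.0, -0.0002]
-- at [ 0.5652 -0.0732  0.0015] 4.86
```

View pics/t5.png

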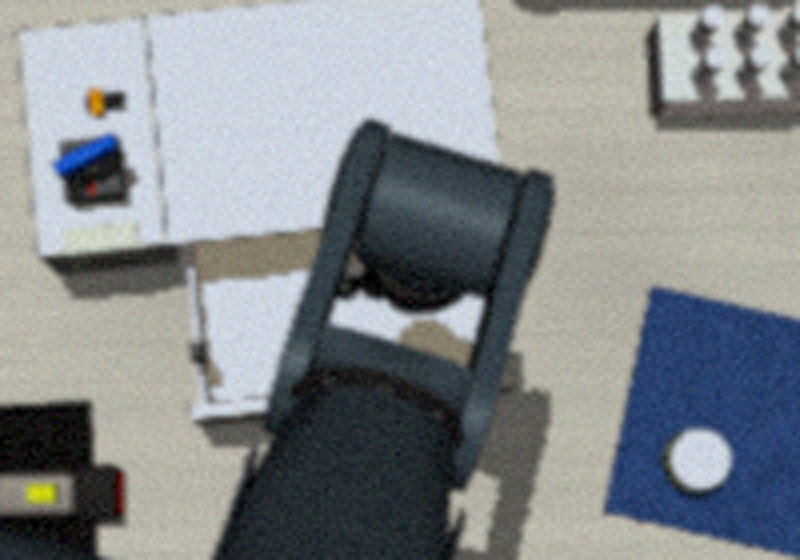

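Call:
apply_moves(claw=[-1,-1,-1,-1,-1], travel=[[0,0,0.04],[0,0,0.08],[0,0,0.12],[0,0,0.155],[0,0,0.18]], turn=[[0,0,0],[0,0,0],[0,0,0],[0,0,0],[0,0,0]])

```text
t: 23.42
tcp_pos: [0.5633, -0.0744, 0.0243]
tool_rot: [0.999, 0.041, -0.001, -0.0]
force: [0.0, -0.1, -0.2]
finger_gap: 0.553
gripper_force: 31.6
```

Call:
apply_moves(claw=[-1,-1,-1,-1,-1], travel=[[0,0,0.01],[0,0,0.02],[0,0,0.028],[0,0,0.031],[0,0,0.031]], turn=[[0,0,0],[0,0,0],[0,0,0],[0,0,0],[0,0,0]])

```text
t: 23.83
tcp_pos: [0.5651, -0.0732, 0.0023]
tool_rot: [0.999, 0.042, 0.0, 0.0]
force: [-0.5, -0.2, -0.9]
finger_gap: 0.549
gripper_force: 31.6
```

Call:
apply_moves(claw=[-1,-1,-1,0.5,0.5], travel=[[0,0,0.001],[0,0,0.002],[0,0,0.002],[0,0,0.002],[0,0,0.002]], turn=[[0,0,0],[0,0,0],[0,0,0],[0,0,0],[0,0,0]])

```text
t: 24.25
tcp_pos: [0.5651, -0.0728, 0.0009]
tool_rot: [0.999, 0.042, 0.001, 0.0]
force: [1.6, 0.7, 0.2]
finger_gap: 0.748
gripper_force: 0.0
```

Call:
apply_moves(claw=[0.6,0.6,0.6,0.6,0.6], travel=[[0,0,0],[0,0,0],[0,0,-0.03],[0,0,-0.07],[0,0,-0.11]], turn=[[0,0,0],[0,0,0],[0,0,0],[0,0,0],[0,0,0]])

```text
t: 24.67
tcp_pos: [0.5637, -0.0725, 0.0884]
tool_rot: [0.999, 0.042, -0.001, -0.001]
force: [0.7, -1.0, -0.3]
finger_gap: 0.804
gripper_force: 0.0
```

Call:
apply_moves(claw=[1,1,1,1,1], travel=[[0,0,-0.04],[0,0,-0.08],[0,0,-0.11],[0,0,-0.11],[0,0,-0.11]], turn=[[0,0,0],[0,0,0],[0,0,0],[0,0,0],[0,0,0]])

```text
t: 25.08
tcp_pos: [0.5655, -0.073, 0.178]
tool_rot: [0.999, 0.042, 0.002, 0.001]
force: [0.1, -0.4, -0.5]
finger_gap: 0.998
gripper_force: 0.0
```

Run:
```python
from h import *
S=st();print(S['tcp_pos'],np.degrees(yaw()),S['finger_gap'],S['force'])
s=snap('wrist','w9.png');P=cloud(s);z=P[...,2]
m=((z>.048)&(z<.06)).astype(np.uint8);k,l,t,c=cv2.connectedComponentsWithStats(m)
for i in range(1,k):
    if t[i,4]>200:
        Y=onplane(s,np.argwhere(l==i)[:,::-1].astype(float),.054);print(c[i],t[i,4],cv2.minEnclosingCircle((Y[:,:2]*1e3).astype(np.float32)),np.median(z[l==i]))
jars('top')
plan(([.440,-.304,.18],4.86))
```

```text
[ 0.56554137 -0.07298547  0.17802338] 4.850128648015698 0.9976164287504065 [ 0.12050046 -0.36356752 -0.45106356]
[214.99609048 233.06897515] 3581 ((545.8541870117188, -26.305843353271484), 137.4014434814453) 0.05028506568691451
[278.92563601 196.34872798] 2555 ((566.9067993164062, -73.55992126464844), 23.888410568237305) 0.053465229700092355
top [365. 244.] 160 centre 439.4 -305.7 r 23.7 mean [ 440.  -306.1   46. ] tool [-143.2  222.1  129.5]
5 rows [-0.1274, 0.1967, -0.004] turn [-0.0002, 0.0004, -0.0001]
2 rows [-0.051, 0.0787, -0.0016] turn [-0.0001, 0.0002, -0.0]
-- at [ 0.44  -0.304  0.18 ] 4.86
```

Call:
apply_moves(claw=[1,1,1,1,1], travel=[[-0.11,0.163,0],[-0.11,0.163,0],[-0.11,0.163,0],[-0.11,0.163,0],[-0.11,0.163,0]], turn=[[0,0,0],[0,0,0],[0,0,0],[0,0,0],[0,0,0]])

```text
t: 25.6
tcp_pos: [0.4847, -0.2143, 0.1744]
tool_rot: [0.999, 0.04, -0.002, -0.0]
force: [0.0, -0.1, 1.2]
finger_gap: 1.0
gripper_force: 0.0
```

Call:
apply_moves(claw=[1,1,1,1,1], travel=[[-0.0744,0.111,0],[-0.0744,0.111,0],[-0.0744,0.111,0],[-0.0744,0.111,0.04],[-0.0744,0.111,0.08]], turn=[[0,0,0],[0,0,0],[0,0,0],[0,0,0],[0,0,0]])

```text
t: 26.02
tcp_pos: [0.4364, -0.3057, 0.1118]
tool_rot: [0.999, 0.041, 0.001, 0.001]
force: [0.3, -0.6, -0.4]
finger_gap: 1.004
gripper_force: 0.0
```

Run:
```python
from h import *
S=st();print(S['tcp_pos'],np.degrees(yaw()),S['finger_gap'],S['force'])
jars()
```

```text
[ 0.43639216 -0.30572216  0.1117931 ] 4.664375250838149 1.0037275819475617 [ 0.26861315 -0.57161345 -0.41473261]
wrist [17. 51.] 1909 centre 522.5 -150.3 r 28.8 mean [ 524.4 -147.7   46. ] tool [ 102.5 -142.1   59.6]
wrist [276. 214.] 3826 centre 438.7 -304.1 r 23.9 mean [ 439.1 -304.2   46. ] tool [ 6.4  4.4 58.8]
```

Call:
apply_moves(claw=[1,1,1,1,1], travel=[[0,-0.001,0.035],[0,-0.001,0.07],[0,-0.001,0.1],[0,-0.001,0.13],[0,-0.001,0.153]], turn=[[0,0,0],[0,0,0],[0,0,0],[0,0,0],[0,0,0]])

```text
t: 26.48
tcp_pos: [0.4352, -0.3008, -0.0125]
tool_rot: [0.999, 0.043, -0.002, -0.002]
force: [-0.6, -1.4, 0.2]
finger_gap: 0.999
gripper_force: 0.0
```

Call:
apply_moves(claw=[1,1,-1,-1,-1], travel=[[0,0,0],[0,0,0],[0,0,0],[0,0,0],[0,0,0]], turn=[[0,0,0],[0,0,0],[0,0,0],[0,0,0],[0,0,0]])

```text
t: 26.9
tcp_pos: [0.4368, -0.3034, -0.0087]
tool_rot: [0.999, 0.042, 0.001, 0.001]
force: [0.3, 0.2, -0.2]
finger_gap: 0.604
gripper_force: 0.0
```

Call:
apply_moves(claw=[-1,-1,-1,-1,-1], travel=[[0,0,0],[0,0,0],[0,0,0],[0,0,0],[0,0,0]], turn=[[0,0,0],[0,0,0],[0,0,0],[0,0,0],[0,0,0]])

```text
t: 27.32
tcp_pos: [0.4368, -0.3034, -0.0086]
tool_rot: [0.999, 0.042, 0.001, 0.001]
force: [-0.0, 1.2, 6.6]
finger_gap: 0.553
gripper_force: 30.8
```

Run:
```python
from h import *
S=st();p=np.array(S['tcp_pos']);print(p,np.degrees(yaw()),S['finger_gap'],S['gripper_force'],S['force'])
plan((p+[0,0,.18],4.86),([.5568,.0264,p[2]+.18],4.86))
```

```text
[ 0.43680439 -0.30342421 -0.00863635] 4.84487269532175 0.5532207100831318 30.755150020122528 [-0.02586924  1.237428    6.5979284 ]
5 rows [0.0004, 0.0004, -0.225] turn [0.0006, -0.0005, -0.0001]
-- at [ 0.43680439 -0.30342421  0.17136365] 4.86
5 rows [0.1024, -0.2212, 0.0] turn [0.0, 0.0, 0.0]
4 rows [0.0819, -0.1769, 0.0] turn [0.0, 0.0, 0.0]
-- at [0.5568     0.0264     0.17136365] 4.86
```

Call:
apply_moves(claw=[-1,-1,-1,-1,-1], travel=[[0,0,-0.03],[0,0,-0.08],[0,0,-0.13],[0,0,-0.18],[0,0,-0.225]], turn=[[0,0,0],[0,0,0],[0,0,0],[0,0,0],[0,0,0]])

```text
t: 27.73
tcp_pos: [0.4358, -0.3026, 0.1725]
tool_rot: [0.999, 0.042, 0.0, 0.0]
force: [1.3, -0.2, -0.9]
finger_gap: 0.556
gripper_force: 31.6
```

Call:
apply_moves(claw=[-1,-1,-1,-1,-1], travel=[[0.0205,-0.0442,0],[0.041,-0.0885,0],[0.0614,-0.1327,0],[0.0819,-0.177,0],[0.1024,-0.2212,0]], turn=[[0,0,0],[0,0,0],[0,0,0],[0,0,0],[0,0,0]])

```text
t: 28.15
tcp_pos: [0.5026, -0.1179, 0.1704]
tool_rot: [0.999, 0.042, 0.0, 0.0]
force: [-0.7, -0.8, -1.1]
finger_gap: 0.553
gripper_force: 31.8
```

Call:
apply_moves(claw=[-1,-1,-1,-1,-1], travel=[[0.0205,-0.0442,0],[0.041,-0.0885,0],[0.0614,-0.1327,0],[0.0819,-0.1769,0],[0.0819,-0.1769,0]], turn=[[0,0,0],[0,0,0],[0,0,0],[0,0,0],[0,0,0]])

```text
t: 28.57
tcp_pos: [0.5576, 0.0334, 0.1703]
tool_rot: [0.999, 0.045, 0.001, -0.001]
force: [0.3, 0.8, -0.5]
finger_gap: 0.55
gripper_force: 31.7
```

Run:
```python
from h import *
snap('top')
S=st();p=np.array(S['tcp_pos']);print(p,np.degrees(yaw()),S['finger_gap'],S['gripper_force'],S['force'])
plan(([.5568,.0264,.001],4.86))
```

```text
[0.55642626 0.03049328 0.17007689] 5.181788283354784 0.5575302394724442 31.726358234882355 [-0.59267872 -1.45189308 -2.14731349]
5 rows [-0.0002, 0.0052, 0.2113] turn [-0.0001, -0.0002, 0.0018]
-- at [0.5568 0.0264 0.001 ] 4.86
```

Call:
apply_moves(claw=[-1,-1,-1,-1,-1], travel=[[0,0,0.03],[0,0,0.07],[0,0,0.11],[0,0,0.15],[0,0,0.18]], turn=[[0,0,0],[0,0,0],[0,0,0],[0,0,0],[0,0,0]])

```text
t: 29.03
tcp_pos: [0.5544, 0.0258, 0.0239]
tool_rot: [0.999, 0.042, -0.001, -0.0]
force: [-0.6, 0.1, -1.3]
finger_gap: 0.55
gripper_force: 31.7
```

Call:
apply_moves(claw=[-1,-1,-1,-1,-1], travel=[[0,0,0.01],[0,0,0.02],[0,0,0.027],[0,0,0.031],[0,0,0.031]], turn=[[0,0,0],[0,0,0],[0,0,0],[0,0,0],[0,0,0]])

```text
t: 29.45
tcp_pos: [0.5566, 0.0266, 0.0017]
tool_rot: [0.999, 0.042, 0.001, 0.0]
force: [-0.5, -0.3, -1.4]
finger_gap: 0.55
gripper_force: 31.8
```

Call:
apply_moves(claw=[-1,-1,-1,0.5,0.5], travel=[[0,0,0.001],[0,0,0.002],[0,0,0.002],[0,0,0.002],[0,0,0.002]], turn=[[0,0,0],[0,0,0],[0,0,0],[0,0,0],[0,0,0]])

```text
t: 29.87
tcp_pos: [0.5565, 0.027, 0.0001]
tool_rot: [0.999, 0.042, 0.001, 0.0]
force: [0.1, -0.2, -0.8]
finger_gap: 0.75
gripper_force: 0.0
```

Call:
apply_moves(claw=[0.5,0.5,0.5,0.5,0.5], travel=[[0,0,0],[0,0,0],[0,0,-0.03],[0,0,-0.07],[0,0,-0.11]], turn=[[0,0,0],[0,0,0],[0,0,0],[0,0,0],[0,0,0]])

```text
t: 30.28
tcp_pos: [0.5551, 0.0271, 0.0876]
tool_rot: [0.999, 0.042, -0.001, -0.0]
force: [-0.2, -1.1, -0.2]
finger_gap: 0.746
gripper_force: 0.0
```

Call:
apply_moves(claw=[0.5,0.5,0.5,0.5,0.5], travel=[[0,0,-0.04],[0,0,-0.08],[0,0,-0.11],[0,0,-0.11],[0,0,-0.11]], turn=[[0,0,0],[0,0,0],[0,0,0],[0,0,0],[0,0,0]])

```text
t: 30.7
tcp_pos: [0.557, 0.0269, 0.1772]
tool_rot: [0.999, 0.042, 0.002, 0.0]
force: [0.2, 0.7, -0.0]
finger_gap: 0.752
gripper_force: 0.0
```

Run:
```python
from h import *
S=st();print(S['tcp_pos'],np.degrees(yaw()),S['finger_gap'],S['force'])
s=snap('wrist','w10.png');P=cloud(s);z=P[...,2]
m=((z>.0505)&(z<.06)).astype(np.uint8);k,l,t,c=cv2.connectedComponentsWithStats(m)
for i in range(1,k):
    if t[i,4]>200:
        Y=onplane(s,np.argwhere(l==i)[:,::-1].astype(float),.054);print(c[i],t[i,4],cv2.minEnclosingCircle((Y[:,:2]*1e3).astype(np.float32)),np.median(z[l==i]))
plan(([.4515,-.033,.2],94.86))
```

```text
[0.5570224  0.02690181 0.17720268] 4.855178612535422 0.7520806522564192 [ 0.19901303  0.74728475 -0.04872739]
[279.08451817 196.89218009] 2532 ((558.2216796875, 26.213130950927734), 23.689006805419922) 0.05346091550523349
[400.52904483 196.77660819] 2565 ((566.476318359375, -72.21492004394531), 23.89533042907715) 0.05347115106904754
[278.94806924 272.9494008 ] 751 ((488.50323486328125, 19.8912296295166), 67.27874755859375) 0.05537763982612144
[432.12989691 273.85154639] 485 ((501.78814697265625, -112.36880493164062), 46.03955841064453) 0.055593837517752015
5 rows [-0.0524, 0.0245, -0.0117] turn [0.0, -0.0, -0.1923]
5 rows [-0.057, -0.0096, -0.0117] turn [0.0, -0.0, -0.1923]
3 rows [-0.0249, -0.0242, -0.007] turn [0.0, -0.0, -0.1154]
-- at [ 0.4515 -0.033   0.2   ] 94.86
```

View pics/w10.png

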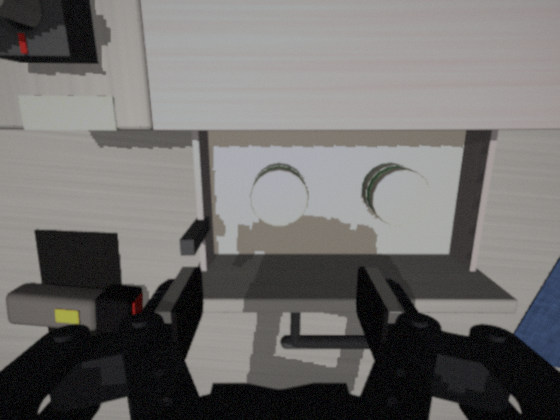

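Call:
apply_moves(claw=[-0.3,-0.3,-0.3,-0.3,-0.3], travel=[[-0.0524,0.0245,-0.0117],[-0.0524,0.0245,-0.0117],[-0.0524,0.0245,-0.0117],[-0.0524,0.0245,-0.0117],[-0.0524,0.0245,-0.0117]], turn=[[0,0,-0.1923],[0,0,-0.1923],[0,0,-0.1923],[0,0,-0.1923],[0,0,-0.1923]])

```text
t: 31.17
tcp_pos: [0.5143, 0.004, 0.183]
tool_rot: [0.94, 0.34, -0.002, -0.001]
force: [-0.3, -0.2, -0.7]
finger_gap: 0.348
gripper_force: 0.0
```

Call:
apply_moves(claw=[-0.3,-0.3,-0.3,-0.3,-0.3], travel=[[-0.057,-0.0096,-0.0117],[-0.057,-0.0096,-0.0117],[-0.057,-0.0096,-0.0117],[-0.057,-0.0096,-0.0117],[-0.057,-0.0096,-0.0117]], turn=[[0,0,-0.1923],[0,0,-0.1923],[0,0,-0.1923],[0,0,-0.1923],[0,0,-0.1923]])

```text
t: 31.58
tcp_pos: [0.4743, -0.019, 0.1925]
tool_rot: [0.797, 0.604, -0.001, -0.002]
force: [0.0, -0.3, 0.2]
finger_gap: 0.349
gripper_force: 0.0
```

Call:
apply_moves(claw=[-0.3,-0.3,-0.3,-0.3,-0.3], travel=[[-0.0249,-0.0242,-0.007],[-0.0249,-0.0242,-0.007],[-0.0249,-0.0242,-0.007],[-0.0249,-0.0242,-0.007],[-0.0249,-0.0242,-0.007]], turn=[[0,0,-0.1154],[0,0,-0.1154],[0,0,-0.1154],[0,0,-0.1154],[0,0,-0.1154]])

```text
t: 32.0
tcp_pos: [0.4509, -0.0328, 0.1986]
tool_rot: [0.678, 0.735, -0.001, -0.001]
force: [0.5, 0.8, -0.7]
finger_gap: 0.35
gripper_force: 0.0
```

Run:
```python
from h import *
s=snap('wrist');s=snap('wrist','w11.png');S=st();p=np.array(S['tcp_pos']);R=Ro.from_quat(S['tool_rot']).as_matrix();print(p,np.degrees(yaw()))
P=cloud(s);Q=(P-p)@R*1e3;z=P[...,2];V=s['pixels'].max(2)
m=(z>.078)&(z<.097)&(V<110)&(abs(Q[...,1])<30)&(abs(Q[...,0])<60)
print(m.sum(),np.percentile(Q[m],[5,50,95],axis=0).round(1))
plan(([.4515,-.033,.048],94.86))
```

```text
[ 0.4513664  -0.03278519  0.19900365] 94.72713836036341
2264 [[-41.5  -6.7 108.5]
 [  5.8  -0.4 110.3]
 [ 42.   25.4 112.9]]
4 rows [-0.0004, 0.0005, 0.1888] turn [-0.0006, -0.0002, -0.0007]
-- at [ 0.4515 -0.033   0.048 ] 94.86
```

Call:
apply_moves(claw=[-0.4,-0.4,-0.4,-0.4,-0.4], travel=[[0,0,0.04],[0,0,0.08],[0,0,0.12],[0,0,0.16],[0,0,0.189]], turn=[[0,0,0],[0,0,0],[0,0,0],[0,0,0],[0,0,0]])

```text
t: 32.52
tcp_pos: [0.451, -0.0326, 0.0463]
tool_rot: [0.677, 0.736, -0.0, -0.001]
force: [0.3, 0.2, 0.3]
finger_gap: 0.301
gripper_force: 0.0
```

Call:
apply_moves(claw=[-1,-1,-1,-1,-1], travel=[[0,0,0],[0,0,0],[0,0,0],[0,0,0],[0,0,0]], turn=[[0,0,0],[0,0,0],[0,0,0],[0,0,0],[0,0,0]], newtons=40)

```text
t: 32.93
tcp_pos: [0.4503, -0.0322, 0.0464]
tool_rot: [0.677, 0.736, -0.001, -0.002]
force: [4.3, 0.1, -41.4]
finger_gap: 0.108
gripper_force: 38.5
```

Call:
apply_moves(claw=[-1,-1,-1,-1,-1], travel=[[0,0.01,0],[0,0.025,0],[0,0.04,0],[0,0.055,0],[0,0.07,0]], turn=[[0,0,0],[0,0,0],[0,0,0],[0,0,0],[0,0,0]])

```text
t: 33.35
tcp_pos: [0.5034, -0.0276, 0.0463]
tool_rot: [0.677, 0.736, -0.003, -0.004]
force: [-1.9, -3.3, -28.6]
finger_gap: 0.106
gripper_force: 39.7
```

Call:
apply_moves(claw=[-1,-1,-1,-1,-1], travel=[[0,0.015,0],[0,0.03,0],[0,0.045,0],[0,0.06,0],[0,0.075,0]], turn=[[0,0,0],[0,0,0],[0,0,0],[0,0,0],[0,0,0]])

```text
t: 33.77
tcp_pos: [0.563, -0.0226, 0.0462]
tool_rot: [0.677, 0.736, -0.003, -0.004]
force: [-1.9, -3.2, -21.1]
finger_gap: 0.112
gripper_force: 40.4
```

Call:
apply_moves(claw=[-1,-1,-1,-1,-1], travel=[[0,0.008,0],[0,0.014,0],[0,0.02,0],[0,0.024,0],[0,0.024,0]], turn=[[0,0,0],[0,0,0],[0,0,0],[0,0,0],[0,0,0]])

```text
t: 34.18
tcp_pos: [0.5837, -0.0209, 0.0463]
tool_rot: [0.677, 0.736, -0.002, -0.003]
force: [0.6, -1.3, -26.6]
finger_gap: 0.111
gripper_force: 40.0
```

Run:
```python
from h import *
S=st();p=np.array(S['tcp_pos']);print(p,S['finger_gap'],S['gripper_force'],S['force'],p[:2]-[.5838,-.0218])
```

```text
[ 0.58370976 -0.0208909   0.04629467] 0.11089997692658886 40.01344084739685 [  0.6472536   -1.29540624 -26.55175078] [-9.02350396e-05  9.09095658e-04]
```

Call:
apply_moves(claw=[-1,-1,-1,-1,-1], travel=[[0,0.002,0],[0,0.004,0],[0,0.004,0],[0,0.004,0],[0,0.004,0]], turn=[[0,0,0],[0,0,0],[0,0,0],[0,0,0],[0,0,0]])

```text
t: 34.6
tcp_pos: [0.5847, -0.0208, 0.0463]
tool_rot: [0.677, 0.736, -0.003, -0.004]
force: [-3.8, -2.0, -26.1]
finger_gap: 0.107
gripper_force: 40.1
```

Call:
apply_moves(claw=[-0.4,-0.4,-0.4,-0.4,-0.4], travel=[[0,0,0],[0,0,0],[0,0,0],[0,0,0],[0,0,-0.02]], turn=[[0,0,0],[0,0,0],[0,0,0],[0,0,0],[0,0,0]])

```text
t: 35.02
tcp_pos: [0.5899, -0.0211, 0.0647]
tool_rot: [0.677, 0.736, 0.0, -0.0]
force: [0.5, 0.4, -0.2]
finger_gap: 0.3
gripper_force: 0.0
```

Call:
apply_moves(claw=[-0.3,-0.3,-0.3,-0.3,-0.3], travel=[[0,0,-0.04],[0,0,-0.09],[0,0,-0.14],[0,0,-0.19],[0,0,-0.24]], turn=[[0,0,0],[0,0,0],[0,0,0],[0,0,0],[0,0,0]])

```text
t: 35.43
tcp_pos: [0.5907, -0.0212, 0.2609]
tool_rot: [0.677, 0.736, 0.001, 0.002]
force: [0.6, 0.1, -0.9]
finger_gap: 0.353
gripper_force: 0.0
```

Run:
```python
from h import *
s=snap('wrist');S=st();p=np.array(S['tcp_pos']);print(p,S['force'])
plan(([.6645,.1657,.26],113.6),([.6645,.1657,.144],113.6,25))
keypose(.19,n='top',box=(195,150,240,190))
```

```text
[ 0.59591626 -0.02216635  0.27014004] [ 1.84122293 -0.79273225  4.33322335]
5 rows [0.189, 0.0876, 0.0112] turn [0.0054, 0.0026, -0.0867]
1 rows [0.0317, 0.0271, 0.0022] turn [0.0011, 0.0005, -0.0173]
-- at [0.6645 0.1657 0.26  ] 113.6
5 rows [0.0, 0.0, 0.145] turn [0.0, 0.0, 0.0]
-- at [0.6645 0.1657 0.144 ] 113.6
blue n 80 z pct [0.1685 0.1849 0.1893]
all rect [662.7 159.3] [17.1 45.2] 22.6 mean [663.3 159.7] pca 115.7
top rect [664.5 158.7] [10.6 42.7] 26.1 mean [665.3 158.8] pca 114.8
```

Run:
```python
from h import *
for _ in range(4): s=snap('wrist')
S=st();p=np.array(S['tcp_pos']);print(p,S['qd'].round(3) if hasattr(S['qd'],'round') else S['qd'])
plan(([.6645,.1657,.26],113.6),([.6645,.1657,.144],113.6,25))
```

```text
[ 0.58916343 -0.0210437   0.25645315] [-0.002  0.028  0.019 -0.001  0.004  0.001]
5 rows [0.1872, 0.0946, -0.0037] turn [-0.0001, -0.0001, -0.0868]
1 rows [0.031, 0.0283, -0.0007] turn [-0.0, -0.0, -0.0174]
-- at [0.6645 0.1657 0.26  ] 113.6
5 rows [0.0, 0.0, 0.145] turn [0.0, 0.0, 0.0]
-- at [0.6645 0.1657 0.144 ] 113.6
```

Call:
apply_moves(claw=[-0.2,-0.2,-0.2,-0.2,-0.2], travel=[[0.1872,0.0946,-0.0037],[0.1872,0.0946,-0.0037],[0.1872,0.0946,-0.0037],[0.1872,0.0946,-0.0037],[0.1872,0.0946,-0.0037]], turn=[[0,0,-0.0868],[0,0,-0.0868],[0,0,-0.0868],[0,0,-0.0868],[0,0,-0.0868]])

```text
t: 36.15
tcp_pos: [0.6535, 0.1415, 0.2572]
tool_rot: [0.568, 0.823, 0.001, -0.002]
force: [0.2, -0.7, -1.0]
finger_gap: 0.397
gripper_force: 0.0
```

Call:
apply_moves(claw=[-0.2,-0.2,-0.2,-0.2,-0.2], travel=[[0.031,0.0283,0],[0.031,0.0283,0],[0.031,0.0283,0],[0.031,0.0283,0],[0.031,0.0283,0]], turn=[[0,0,-0.0174],[0,0,-0.0174],[0,0,-0.0174],[0,0,-0.0174],[0,0,-0.0174]])

```text
t: 36.57
tcp_pos: [0.6643, 0.1643, 0.2586]
tool_rot: [0.548, 0.836, -0.001, -0.001]
force: [-0.0, -0.4, 0.8]
finger_gap: 0.398
gripper_force: 0.0
```

Run:
```python
from h import *
snap('wrist');snap('wrist')
s,P=keypose(.188);S=st();p=np.array(S['tcp_pos']);R=Ro.from_quat(S['tool_rot']).as_matrix();print(p,np.degrees(yaw()))
hsv=cv2.cvtColor(s['pixels'],cv2.COLOR_RGB2HSV);Q=(P-p)@R*1e3
m=(hsv[...,0]>100)&(hsv[...,0]<130)&(hsv[...,1]>140)&(abs(P[...,2]-.188)<.006);print(m.sum(),np.percentile(Q[m],[2,50,98],axis=0).round(1))
plan(([.6645,.1657,.144],113.6,25))
```

```text
blue n 1130 z pct [0.1796 0.1852 0.1864]
all rect [662.2 166.4] [12.3 50.3] 26.0 mean [661.9 167.6] pca -62.8
top rect [663.4 165.5] [11.5 47.8] 27.7 mean [662.7 166.2] pca -63.2
[0.66479276 0.16427224 0.259531  ] 113.50749215228558
1054 [[-22.   -6.9  72.8]
 [  2.7  -1.4  74.3]
 [ 23.9   4.2  76.5]]
5 rows [0.0018, 0.0005, 0.1444] turn [-0.0002, -0.0, -0.0005]
-- at [0.6645 0.1657 0.144 ] 113.6
```

Call:
apply_moves(claw=[-0.2,-0.2,-0.2,-0.2,-0.2], travel=[[0.0015,-0.0005,0.03],[0.0015,-0.0005,0.06],[0.0015,-0.0005,0.09],[0.0015,-0.0005,0.12],[0.0015,-0.0005,0.1445]], turn=[[0,0,-0.016],[0,0,-0.016],[0,0,-0.016],[0,0,-0.016],[0,0,-0.016]])

```text
t: 37.13
tcp_pos: [0.6635, 0.1655, 0.1425]
tool_rot: [0.527, 0.85, -0.0, -0.001]
force: [-0.4, -0.5, 0.4]
finger_gap: 0.4
gripper_force: 0.0
```

Call:
apply_moves(claw=[-0.2,-0.2,-1,-1,-1], travel=[[0,0,0],[0,0,0],[0,0,0],[0,0,0],[0,0,0]], turn=[[0,0,0],[0,0,0],[0,0,0],[0,0,0],[0,0,0]], newtons=40)

```text
t: 37.55
tcp_pos: [0.6653, 0.1662, 0.1463]
tool_rot: [0.526, 0.85, 0.001, 0.001]
force: [-0.9, -1.3, 2.5]
finger_gap: 0.127
gripper_force: 40.7
```

Call:
apply_moves(claw=[-1,-1,-1], travel=[[0,0,0],[0,0,0],[0,0,0]], turn=[[0,0,0],[0,0,0],[0,0,0]])

```text
t: 37.8
tcp_pos: [0.6653, 0.1662, 0.1462]
tool_rot: [0.526, 0.85, 0.001, 0.002]
force: [-1.0, -1.0, 6.0]
finger_gap: 0.129
gripper_force: 41.2
```

Run:
```python
from h import *
S=st();p=np.array(S['tcp_pos']);print(p,np.degrees(yaw()),S['force'],S['ft_torque'],S['finger_gap'],S['gripper_force'])
```

```text
[0.66527822 0.16623969 0.14623987] 116.49130975365206 [-1.04374893 -1.04152873  5.98370997] [-0.2497098   0.21268706 -0.01963849] 0.1291227005537141 41.18521571159363
```

Call:
apply_moves(claw=[-1,-1,-1,-1,-1], travel=[[0,0,0],[0,0,0],[0,0,0],[0,0,0],[0,0,0]], turn=[[0,0,-0.02],[0,0,-0.05],[0,0,-0.08],[0,0,-0.11],[0,0,-0.14]])

```text
t: 38.22
tcp_pos: [0.665, 0.1658, 0.1462]
tool_rot: [0.326, 0.945, -0.0, 0.001]
force: [-2.1, -2.7, 7.3]
finger_gap: 0.131
gripper_force: 41.4
```

Call:
apply_moves(claw=[-1,-1,-1,-1,-1], travel=[[0,0,0],[0,0,0],[0,0,0],[0,0,0],[0,0,0]], turn=[[0,0,-0.03],[0,0,-0.06],[0,0,-0.09],[0,0,-0.12],[0,0,-0.15]])

```text
t: 38.63
tcp_pos: [0.6649, 0.1659, 0.1463]
tool_rot: [0.096, 0.995, -0.0, 0.001]
force: [-1.5, -1.8, 7.3]
finger_gap: 0.128
gripper_force: 41.4
```

Call:
apply_moves(claw=[-1,-1,-1,-1,-1], travel=[[0,0,0],[0,0,0],[0,0,0],[0,0,0],[0,0,0]], turn=[[0,0,-0.03],[0,0,-0.06],[0,0,-0.09],[0,0,-0.09],[0,0,-0.09]])

```text
t: 39.05
tcp_pos: [0.6649, 0.1659, 0.1462]
tool_rot: [-0.043, 0.999, -0.001, 0.001]
force: [-1.7, -1.5, 6.7]
finger_gap: 0.127
gripper_force: 41.3
```

Run:
```python
from h import *
S=st();p=np.array(S['tcp_pos']);print(p,np.degrees(yaw()),S['force'],S['ft_torque'],S['finger_gap'])
C=np.array([.7043,.0389])
for n in('top','scene'):
    s=snap(n);hsv=cv2.cvtColor(s['pixels'],cv2.COLOR_RGB2HSV);P=cloud(s);d=np.linalg.norm(P[...,:2]-[.70,.165],axis=-1)
    m=(hsv[...,0]<25)&(hsv[...,1]>130)&(hsv[...,2]>90)&(d<.05);print(n,m.sum())
    if m.any():
        X=onplane(s,np.argwhere(m)[:,::-1].astype(float),.114);print(X.mean(0).round(4),np.argwhere(m).mean(0))
```

```text
[0.66487734 0.16591415 0.14620372] -175.10047693284534 [-1.7205676  -1.51099712  6.74842898] [-0.44537561  0.31163671 -0.00138627] 0.12738111367697
top 0
scene 17
[0.7226 0.1506 0.114 ] [241.58823529 349.88235294]
```

Run:
```python
from h import *
im=cv2.imread('pics/scene0.png');hsv=cv2.cvtColor(im,cv2.COLOR_BGR2HSV);m=(hsv[...,0]<25)&(hsv[...,1]>130)&(hsv[...,2]>90);m[:230]=0;m[255:]=0;m[:,:335]=0;m[:,370:]=0
print(m.sum(),np.argwhere(m).mean(0))
p=np.array(st()['tcp_pos']);
plan((p+[0,0,.1],-175.1,20),([.5345,.3590,.24],-153.4))
```

```text
15 [241.66666667 349.8       ]
5 rows [-0.0003, -0.0001, -0.125] turn [-0.0004, 0.0008, -0.0]
-- at [0.6649126  0.16588955 0.2462198 ] -175.1
5 rows [0.1182, 0.212, 0.0065] turn [0.0, 0.0, -0.1005]
1 rows [0.0093, 0.0476, 0.0013] turn [0.0, 0.0, -0.0201]
-- at [0.5345 0.359  0.24  ] -153.4
```

Call:
apply_moves(claw=[-1,-1,-1,-1,-1], travel=[[0,0,-0.012],[0,0,-0.03],[0,0,-0.06],[0,0,-0.09],[0,0,-0.125]], turn=[[0,0,0],[0,0,0],[0,0,0],[0,0,0],[0,0,0]])

```text
t: 39.57
tcp_pos: [0.6634, 0.1667, 0.2443]
tool_rot: [-0.043, 0.999, 0.0, -0.001]
force: [-0.6, -0.4, -1.0]
finger_gap: 0.128
gripper_force: 40.3
```

Call:
apply_moves(claw=[-1,-1,-1,-1,-1], travel=[[0.1182,0.212,0.0065],[0.1182,0.212,0.0065],[0.1182,0.212,0.0065],[0.1182,0.212,0.0065],[0.1182,0.212,0.0065]], turn=[[0,0,-0.1005],[0,0,-0.1005],[0,0,-0.1005],[0,0,-0.1005],[0,0,-0.1005]])

```text
t: 39.98
tcp_pos: [0.5526, 0.3306, 0.2393]
tool_rot: [-0.2, 0.98, 0.001, -0.0]
force: [0.6, 0.9, -1.3]
finger_gap: 0.131
gripper_force: 40.3
```

Call:
apply_moves(claw=[-1,-1,-1,-1,-1], travel=[[0.0093,0.0476,0.001],[0.0093,0.0476,0.001],[0.0093,0.0476,0.001],[0.0093,0.0476,0.001],[0.0093,0.0476,0.001]], turn=[[0,0,-0.0201],[0,0,-0.0201],[0,0,-0.0201],[0,0,-0.0201],[0,0,-0.0201]])

```text
t: 40.4
tcp_pos: [0.5346, 0.3588, 0.2382]
tool_rot: [-0.229, 0.973, -0.0, 0.0]
force: [0.2, -0.6, -1.2]
finger_gap: 0.128
gripper_force: 40.3
```

```bash
cat >> h.py <<'E'
def held():
    s=snap('wrist');P=cloud(s);S=st();p=np.array(S['tcp_pos']);R=Ro.from_quat(S['tool_rot']).as_matrix();Q=(P-p)@R*1e3
    hsv=cv2.cvtColor(s['pixels'],cv2.COLOR_RGB2HSV);m=(hsv[...,0]>100)&(hsv[...,0]<130)&(hsv[...,1]>120)&(Q[...,2]<-20)&(Q[...,2]>-60)&(abs(Q[...,1])<15)
    q=Q[m];top=q[(q[:,0]<23)&(q[:,0]>5)]
    print('tcp',p.round(4),np.degrees(yaw()).round(2),'n',len(q),'x pct',np.percentile(q[:,0],[1,90,95,99]).round(1),'y',np.percentile(q[:,1],[2,50,98]).round(1),'top z',np.median(top[:,2]).round(1),'slope',np.polyfit(top[:,0],top[:,2],1)[0].round(3))
    fr=q[(q[:,2]>-38)&(q[:,2]<-26)];
    if len(fr)>10: print('front x',np.median(fr[:,0]).round(1),'slope',np.polyfit(fr[:,2],fr[:,0],1)[0].round(3))
    return s,P
E
python3 - <<'E'
from h import *
snap('wrist');snap('wrist')
s,P=held();print(st()['finger_gap'],st()['force'])
z=P[...,2];m=(z>.036)&(z<.047);k,l,t,c=cv2.connectedComponentsWithStats(m.astype(np.uint8));i=1+np.argmax(t[1:,4])
X=onplane(s,np.argwhere(l==i)[:,::-1].astype(float),.042)[:,:2]*1e3;print('stand',cv2.minAreaRect(X.astype(np.float32)))
E
```

```text
tcp [0.5347 0.3584 0.238 ] -153.53 n 3788 x pct [-22.4  24.3  24.9  25.2] y [-5.7 -0.3  5.4] top z -39.2 slope 0.041
front x 24.1 slope 2.159
0.129227191469368 [-0.39283681 -0.49349193 -1.49452362]
stand ((532.8892822265625, 359.70501708984375), (59.93040084838867, 60.477622985839844), 89.73746490478516)
```

Call:
apply_moves(claw=[-1,-1,-1,-1,-1], travel=[[0,0.002,0.04],[0,0.002,0.08],[0,0.002,0.12],[0,0.002,0.155],[0,0.002,0.187]], turn=[[0,0,0],[0,0,0],[0,0,0],[0,0,0],[0,0,0]])

```text
t: 40.97
tcp_pos: [0.5333, 0.3598, 0.0866]
tool_rot: [-0.229, 0.973, -0.0, -0.001]
force: [0.1, 0.5, -1.1]
finger_gap: 0.129
gripper_force: 40.3
```

Call:
apply_moves(claw=[-1,-1,-1,-1,-1], travel=[[0,0,0],[0,0,0],[0,0,0],[0,0,0],[0,0,0]], turn=[[0,0,0],[0,0,0],[0,0,0],[0,0,0],[0,0,0]])

```text
t: 41.38
tcp_pos: [0.5347, 0.3615, 0.0907]
tool_rot: [-0.23, 0.973, 0.0, 0.002]
force: [0.2, -0.2, -1.0]
finger_gap: 0.131
gripper_force: 40.2
```

Call:
apply_moves(claw=[-1,-1,-1,-1,-1], travel=[[0,0,0.004],[0,0,0.008],[0,0,0.012],[0,0,0.014],[0,0,0.014]], turn=[[0,0,0],[0,0,0],[0,0,0],[0,0,0],[0,0,0]])

```text
t: 41.8
tcp_pos: [0.5326, 0.3608, 0.0765]
tool_rot: [-0.23, 0.973, -0.0, -0.001]
force: [0.3, -0.0, -0.6]
finger_gap: 0.128
gripper_force: 40.2
```

Call:
apply_moves(claw=[-1,-1,-1,-1,-1], travel=[[0,0,0.001],[0,0,0.002],[0,0,0.003],[0,0,0.004],[0,0,0.004]], turn=[[0,0,0],[0,0,0],[0,0,0],[0,0,0],[0,0,0]])

```text
t: 42.22
tcp_pos: [0.533, 0.3609, 0.0738]
tool_rot: [-0.23, 0.973, -0.0, -0.0]
force: [0.0, -1.1, -0.7]
finger_gap: 0.131
gripper_force: 40.2
```

Call:
apply_moves(claw=[-1,-1,-1,-1,-1], travel=[[0,0,0.002],[0,0,0.004],[0,0,0.006],[0,0,0.008],[0,0,0.01]], turn=[[0,0,0],[0,0,0],[0,0,0],[0,0,0],[0,0,0]])

```text
t: 42.63
tcp_pos: [0.533, 0.3609, 0.0658]
tool_rot: [-0.23, 0.973, -0.0, -0.0]
force: [0.6, -0.2, -0.7]
finger_gap: 0.131
gripper_force: 40.2
```

Call:
apply_moves(claw=[-1,-1,-1,-1,-1], travel=[[0,0,0.003],[0,0,0.006],[0,0,0.009],[0,0,0.012],[0,0,0.012]], turn=[[0,0,0],[0,0,0],[0,0,0],[0,0,0],[0,0,0]])

```text
t: 43.05
tcp_pos: [0.5327, 0.3607, 0.0557]
tool_rot: [-0.23, 0.973, -0.0, -0.001]
force: [-0.8, -0.3, -0.3]
finger_gap: 0.132
gripper_force: 40.2
```

Run:
```python
from h import *
held();print(st()['force'],st()['ft_torque'])
```

```text
tcp [0.5328 0.3608 0.056 ] -153.41 n 3785 x pct [-22.   24.5  25.1  25.4] y [-5.7 -0.3  5.4] top z -38.9 slope 0.058
front x 20.7 slope 2.179
[-0.38971121  0.49920684 -0.69323407] [-0.03010077 -0.00712945 -0.00656161]
```

Call:
apply_moves(claw=[-1,-1,-1,-1,-1], travel=[[0,0,0.004],[0,0,0.008],[0,0,0.011],[0,0,0.014],[0,0,0.014]], turn=[[0,0,0],[0,0,0],[0,0,0],[0,0,0],[0,0,0]])

```text
t: 43.52
tcp_pos: [0.5326, 0.3607, 0.0445]
tool_rot: [-0.23, 0.973, -0.0, -0.001]
force: [0.0, 0.3, -0.6]
finger_gap: 0.127
gripper_force: 40.2
```

Call:
apply_moves(claw=[-1,-1,-0.3,-0.3,-0.3], travel=[[0,0,0.001],[0,0,0.001],[0,0,0.001],[0,0,0.001],[0,0,0.001]], turn=[[0,0,0],[0,0,0],[0,0,0],[0,0,0],[0,0,0]])

```text
t: 43.93
tcp_pos: [0.5333, 0.361, 0.0447]
tool_rot: [-0.23, 0.973, 0.0, 0.0]
force: [0.2, -0.4, -0.6]
finger_gap: 0.347
gripper_force: 0.0
```

Call:
apply_moves(claw=[-0.2,-0.2,-0.2,-0.2,-0.2], travel=[[0,0,0],[0,0,-0.03],[0,0,-0.08],[0,0,-0.13],[0,0,-0.18]], turn=[[0,0,0],[0,0,0],[0,0,0],[0,0,0],[0,0,0]])

```text
t: 44.35
tcp_pos: [0.5326, 0.3607, 0.1896]
tool_rot: [-0.23, 0.973, -0.0, -0.001]
force: [1.0, -0.2, 0.4]
finger_gap: 0.399
gripper_force: 0.0
```

Run:
```python
from h import *
for _ in range(4):snap('wrist')
keypose(.082);keypose(.082,n='top',box=(135,200,172,235))
S=st();print(S['tcp_pos'],S['force'],np.degrees(yaw()))
s=snap('top');P=cloud(s);z=P[...,2]
w=(P[...,0]>.33)&(P[...,0]<.53)&(P[...,1]>.1)&(P[...,1]<.3)
hsv=cv2.cvtColor(s['pixels'],cv2.COLOR_RGB2HSV)
m=w&(z>.02)&(z<.05);X=onplane(s,np.argwhere(m)[:,::-1].astype(float),.033)[:,:2]*1e3;print('scanner',m.sum(),cv2.minAreaRect(X.astype(np.float32)))
y=w&(hsv[...,0]>22)&(hsv[...,0]<40)&(hsv[...,1]>130);print('yellow',onplane(s,np.argwhere(y)[:,::-1].astype(float),.033).mean(0))
```

```text
blue n 777 z pct [0.0796 0.0813 0.0825]
all rect [530.8 359. ] [49.6 10. ] 26.9 mean [530.5 358.9] pca 26.4
top rect [531.5 359.3] [48.1 10. ] 26.9 mean [530.9 359.1] pca 26.3
blue n 56 z pct [0.0675 0.08   0.2105]
all rect [535.1 355.7] [47.6 10.9] 26.5 mean [534.8 355.7] pca -152.0
top rect [535.  357.3] [46.2  9.4] 29.6 mean [534.7 357.1] pca -151.9
[0.53187519 0.36039553 0.18706776] [-0.28225429 -0.61874556 -0.55780367] -153.40976354840964
scanner 451 ((425.7156982421875, 211.55889892578125), (120.36055755615234, 40.93723678588867), 88.72853088378906)
yellow [0.41408574 0.22186463 0.033     ]
```

Run:
```python
from h import *
for _ in range(3):snap('wrist')
print(st()['tcp_pos'])
plan(([.4235,.206,.2],89))
```

```text
[0.53216366 0.36048997 0.18650324]
5 rows [0.0612, -0.0329, -0.0047] turn [-0.0003, -0.0002, 0.1921]
5 rows [0.0317, -0.0618, -0.0048] turn [-0.0003, -0.0002, 0.1921]
5 rows [-0.009, -0.0689, -0.0049] turn [-0.0003, -0.0002, 0.1921]
2 rows [-0.0186, -0.0206, -0.002] turn [-0.0001, -0.0001, 0.0769]
-- at [0.4235 0.206  0.2   ] 89
```

Call:
apply_moves(claw=[0.2,0.2,0.2,0.2,0.2], travel=[[0.0612,-0.0329,-0.0047],[0.0612,-0.0329,-0.0047],[0.0612,-0.0329,-0.0047],[0.0612,-0.0329,-0.0047],[0.0612,-0.0329,-0.0047]], turn=[[0,0,0.1921],[0,0,0.1921],[0,0,0.1921],[0,0,0.1921],[0,0,0.1921]])

```text
t: 45.27
tcp_pos: [0.5006, 0.315, 0.1913]
tool_rot: [0.073, 0.997, -0.0, -0.001]
force: [0.7, -0.6, 0.1]
finger_gap: 0.601
gripper_force: 0.0
```

Call:
apply_moves(claw=[0.4,0.4,0.4,0.4,0.4], travel=[[0.0317,-0.0618,-0.0048],[0.0317,-0.0618,-0.0048],[0.0317,-0.0618,-0.0048],[0.0317,-0.0618,-0.0048],[0.0317,-0.0618,-0.0048]], turn=[[0,0,0.1921],[0,0,0.1921],[0,0,0.1921],[0,0,0.1921],[0,0,0.1921]])

```text
t: 45.68
tcp_pos: [0.4686, 0.2696, 0.1953]
tool_rot: [0.366, 0.931, -0.001, -0.001]
force: [-0.1, 0.7, 0.1]
finger_gap: 0.699
gripper_force: 0.0
```

Call:
apply_moves(claw=[0.4,0.4,0.4,0.4,0.4], travel=[[-0.009,-0.0689,-0.0049],[-0.009,-0.0689,-0.0049],[-0.009,-0.0689,-0.0049],[-0.009,-0.0689,-0.0049],[-0.009,-0.0689,-0.0049]], turn=[[0,0,0.1921],[0,0,0.1921],[0,0,0.1921],[0,0,0.1921],[0,0,0.1921]])

```text
t: 46.1
tcp_pos: [0.4366, 0.2242, 0.1993]
tool_rot: [0.626, 0.78, -0.001, -0.0]
force: [0.2, 0.1, 0.9]
finger_gap: 0.697
gripper_force: 0.0
```

Call:
apply_moves(claw=[0.4,0.4,0.4,0.4,0.4], travel=[[-0.0186,-0.0206,-0.002],[-0.0186,-0.0206,-0.002],[-0.0186,-0.0206,-0.002],[-0.0186,-0.0206,-0.002],[-0.0186,-0.0206,-0.002]], turn=[[0,0,0.0769],[0,0,0.0769],[0,0,0.0769],[0,0,0.0769],[0,0,0.0769]])

```text
t: 46.52
tcp_pos: [0.4247, 0.2066, 0.2013]
tool_rot: [0.712, 0.702, -0.0, -0.0]
force: [0.3, -0.9, 1.0]
finger_gap: 0.697
gripper_force: 0.0
```

```bash
cat >> h.py <<'E'
def scan(n='wrist'):
    s=snap(n);P=cloud(s);z=P[...,2];S=st();p=np.array(S['tcp_pos']);R=Ro.from_quat(S['tool_rot']).as_matrix()
    Q=(P-p)@R*1e3;print('tcp',p.round(4),np.degrees(yaw()).round(2))
    w=(P[...,0]>.33)&(P[...,0]<.53)&(P[...,1]>.1)&(P[...,1]<.32)
    hsv=cv2.cvtColor(s['pixels'],cv2.COLOR_RGB2HSV)
    m=(w&(z>.028)&(z<.042)).astype(np.uint8);k,l,t,c=cv2.connectedComponentsWithStats(m);i=1+np.argmax(t[1:,4]);m=l==i
    X=onplane(s,np.argwhere(m)[:,::-1].astype(float),.035)
    print('scanner',m.sum(),cv2.minAreaRect((X[:,:2]*1e3).astype(np.float32)),'median z',np.median(z[m]),'tool',np.percentile((X-p)@R*1e3,[1,50,99],axis=0).round(1)[:,:2].tolist())
    y=w&(hsv[...,0]>22)&(hsv[...,0]<40)&(hsv[...,1]>130);r=w&((hsv[...,0]<8)|(hsv[...,0]>172))&(hsv[...,1]>120)
    for nm,mm in(('yellow',y),('red',r)):
        if mm.sum()>3:print(nm,mm.sum(),onplane(s,np.argwhere(mm)[:,::-1].astype(float),.035).mean(0).round(4))
    d=w&(s['pixels'].max(2)<45)&(z<.012)
    X=onplane(s,np.argwhere(d)[:,::-1].astype(float),.003);print('pad',d.sum(),cv2.minAreaRect((X[:,:2]*1e3).astype(np.float32)))
E
python3 - <<'E'
from h import *
snap('wrist');snap('wrist');scan();scan('top')
E
```

```text
tcp [0.4246 0.2067 0.2014] 89.1
scanner 4823 ((421.1562194824219, 216.91842651367188), (42.77342987060547, 119.20309448242188), 0.030007028952240944) median z 0.03361926936896882 tool [[-48.4, -22.7], [9.4, -3.4], [68.0, 17.5]]
yellow 522 [0.3992 0.0139 0.035 ]
red 848 [0.4006 0.0135 0.035 ]
pad 8983 ((415.0946044921875, 218.8153533935547), (156.78240966796875, 77.64256286621094), 2.269667863845825)
tcp [0.4245 0.2066 0.2014] 89.08
scanner 199 ((424.89813232421875, 176.6901397705078), (51.013614654541016, 40.88386535644531), 88.72853088378906) median z 0.03590629728010952 tool [[-55.3, -19.7], [-30.1, -0.7], [-4.6, 21.3]]
yellow 34 [0.4231 0.205  0.035 ]
red 68 [0.4219 0.1836 0.035 ]
pad 431 ((413.29107666015625, 175.93792724609375), (147.3288116455078, 163.3186798095703), 88.64824676513672)
```

Call:
apply_moves(claw=[0.4,0.4,0.4,0.4,0.4], travel=[[0,-0.0037,0.04],[0,-0.0037,0.08],[0,-0.0037,0.12],[0,-0.0037,0.16],[0,-0.0037,0.2]], turn=[[0,0,-0.005],[0,0,-0.005],[0,0,-0.005],[0,0,-0.005],[0,0,-0.005]])

```text
t: 47.13
tcp_pos: [0.422, 0.2067, 0.0404]
tool_rot: [0.707, 0.707, 0.001, 0.0]
force: [0.3, -0.8, -0.1]
finger_gap: 0.701
gripper_force: 0.0
```

Call:
apply_moves(claw=[0.4,0.4,0.4,0.4,0.4], travel=[[0,0,0.02],[0,0,0.04],[0,0,0.06],[0,0,0.07],[0,0,0.07]], turn=[[0,0,0],[0,0,0],[0,0,0],[0,0,0],[0,0,0]])

```text
t: 47.55
tcp_pos: [0.4207, 0.2063, -0.016]
tool_rot: [0.707, 0.707, -0.001, -0.001]
force: [0.5, 0.7, 0.8]
finger_gap: 0.703
gripper_force: 0.0
```

Call:
apply_moves(claw=[0.4,0.4,-1,-1,-1], travel=[[0,0,0],[0,0,0],[0,0,0],[0,0,0],[0,0,0]], turn=[[0,0,0],[0,0,0],[0,0,0],[0,0,0],[0,0,0]], newtons=50)

```text
t: 47.97
tcp_pos: [0.4222, 0.2067, -0.0134]
tool_rot: [0.708, 0.707, 0.001, 0.001]
force: [0.5, 0.0, 4.6]
finger_gap: 0.388
gripper_force: 49.3
```

Call:
apply_moves(claw=[-1,-1,-1,-1], travel=[[0,0,0],[0,0,0],[0,0,0],[0,0,0]], turn=[[0,0,0],[0,0,0],[0,0,0],[0,0,0]])

```text
t: 48.3
tcp_pos: [0.4222, 0.2067, -0.0134]
tool_rot: [0.708, 0.707, 0.001, 0.001]
force: [-0.5, 0.1, 5.5]
finger_gap: 0.392
gripper_force: 49.4
```

Run:
```python
from h import *
S=st();p=np.array(S['tcp_pos']);print(p,np.degrees(yaw()),S['force'],S['finger_gap'],S['gripper_force'])
c,s=np.cos(np.radians(4.86)),np.sin(np.radians(4.86))
L=np.array([.6647-.06*c,.1657-.06*s]);dz=.040   # scanner underside 3mm -> 43mm
d=130-8;T=L-np.array([c,s])*d/1e3;print('label',L,'tcp target',T)
plan((p+[0,0,.10],90,30),([T[0],T[1],p[2]+.10],-175.14),([T[0],T[1],p[2]+dz],-175.14,30))
```

```text
[ 0.42218647  0.20667132 -0.01340927] 89.90930841059065 [-0.52466985  0.11681886  5.49072188] 0.39177734701834654 49.431708455085754
label [0.60491572 0.16061672] tcp target [0.48335435 0.15028072]
4 rows [0.0001, 0.0003, -0.125] turn [0.0007, -0.0002, -0.0005]
-- at [0.42218647 0.20667132 0.08659073] 90
5 rows [-0.0252, 0.0273, 0.0] turn [0.0, 0.0, -0.1882]
5 rows [-0.0361, 0.0086, 0.0] turn [0.0, 0.0, -0.1882]
4 rows [-0.0278, -0.0104, 0.0] turn [0.0, 0.0, -0.1506]
-- at [0.48335435 0.15028072 0.08659073] -175.14
2 rows [0.0, 0.0, 0.075] turn [0.0, 0.0, 0.0]
-- at [0.48335435 0.15028072 0.02659073] -175.14
```

Call:
apply_moves(claw=[-1,-1,-1,-1,-1], travel=[[0,0,-0.02],[0,0,-0.05],[0,0,-0.09],[0,0,-0.125],[0,0,-0.125]], turn=[[0,0,0],[0,0,0],[0,0,0],[0,0,0],[0,0,0]])

```text
t: 48.72
tcp_pos: [0.4243, 0.2073, 0.0899]
tool_rot: [0.707, 0.707, 0.004, 0.003]
force: [0.4, -0.7, -0.9]
finger_gap: 0.391
gripper_force: 50.6
```

Call:
apply_moves(claw=[-1,-1,-1,-1,-1], travel=[[-0.0252,0.0273,0],[-0.0252,0.0273,0],[-0.0252,0.0273,0],[-0.0252,0.0273,0],[-0.0252,0.0273,0]], turn=[[0,0,-0.037],[0,0,-0.075],[0,0,-0.113],[0,0,-0.15],[0,0,-0.1882]])

```text
t: 49.13
tcp_pos: [0.4425, 0.1859, 0.0848]
tool_rot: [0.469, 0.883, -0.0, -0.001]
force: [0.9, 0.1, -0.7]
finger_gap: 0.385
gripper_force: 50.5
```

Call:
apply_moves(claw=[-1,-1,-1,-1,-1], travel=[[-0.0361,0.0086,0],[-0.0361,0.0086,0],[-0.0361,0.0086,0],[-0.0361,0.0086,0],[-0.0361,0.0086,0]], turn=[[0,0,-0.037],[0,0,-0.075],[0,0,-0.113],[0,0,-0.15],[0,0,-0.1882]])

```text
t: 49.55
tcp_pos: [0.4643, 0.1658, 0.0847]
tool_rot: [0.191, 0.982, -0.0, -0.001]
force: [0.4, 0.7, -1.3]
finger_gap: 0.386
gripper_force: 50.5
```

Call:
apply_moves(claw=[-1,-1,-1,-1,-1], travel=[[-0.0278,-0.0104,0],[-0.0278,-0.0104,0],[-0.0278,-0.0104,0],[-0.0278,-0.0104,0],[-0.0278,-0.0104,0]], turn=[[0,0,-0.037],[0,0,-0.075],[0,0,-0.113],[0,0,-0.1506],[0,0,-0.1506]])

```text
t: 49.97
tcp_pos: [0.4816, 0.1497, 0.0847]
tool_rot: [-0.042, 0.999, -0.0, -0.001]
force: [-0.2, 0.8, -1.8]
finger_gap: 0.387
gripper_force: 50.5
```

Call:
apply_moves(claw=[-1,-1,-1,-1,-1], travel=[[0,0,0.025],[0,0,0.05],[0,0,0.075],[0,0,0.075],[0,0,0.075]], turn=[[0,0,0],[0,0,0],[0,0,0],[0,0,0],[0,0,0]])

```text
t: 50.38
tcp_pos: [0.4811, 0.1499, 0.0245]
tool_rot: [-0.041, 0.999, -0.0, -0.002]
force: [-0.5, 0.6, -0.9]
finger_gap: 0.392
gripper_force: 50.3
```

Run:
```python
from h import *
s=snap('wrist');s=snap('wrist');P=cloud(s);z=P[...,2];S=st();p=np.array(S['tcp_pos']);R=Ro.from_quat(S['tool_rot']).as_matrix();print(p,np.degrees(yaw()),S['force'],S['finger_gap'])
Q=(P-p)@R*1e3
m=(abs(Q[...,1])<14)&(Q[...,0]>14)&(Q[...,0]<90)&(z>.05)&(z<.1);q=Q[m];print(m.sum(),np.percentile(q,[1,50,99],axis=0).round(1),np.polyfit(q[:,0],q[:,2],1),np.percentile(z[m],[5,50,95]))
# label tab seen from top
s=snap('top');P=cloud(s);hsv=cv2.cvtColor(s['pixels'],cv2.COLOR_RGB2HSV)
```

```text
[0.4827713  0.15004618 0.02601511] -175.2839451799535 [ 0.03341568 -0.57756141 -0.86871345] 0.3884916817588939
14304 [[ 14.8 -13.7 -48.5]
 [ 46.    0.  -45.5]
 [ 72.4  13.7 -40.4]] [  0.05327504 -47.87944117] [0.06933042 0.07150948 0.07368472]
```

Call:
apply_moves(claw=[-1,-1,-1,-1,-1], travel=[[0,0,0],[0,0,0],[0,0,0],[0,0,0],[0,0,0]], turn=[[0,0,0],[0,0,0],[0,0,0],[0,0,0],[0,0,0]])

```text
t: 50.95
tcp_pos: [0.4825, 0.15, 0.0258]
tool_rot: [-0.042, 0.999, 0.0, 0.0]
force: [0.0, 0.2, -1.6]
finger_gap: 0.386
gripper_force: 50.3
```

Call:
apply_moves(claw=[-1,-1,-1,-1,-1], travel=[[0,0,0],[0,0,0],[0,0,0],[0,0,0],[0,0,0]], turn=[[0,0,0],[0,0,0],[0,0,0],[0,0,0],[0,0,0]])

```text
t: 51.37
tcp_pos: [0.4824, 0.1499, 0.0255]
tool_rot: [-0.042, 0.999, 0.0, -0.0]
force: [-0.1, 0.2, -1.6]
finger_gap: 0.394
gripper_force: 50.3
```

Call:
apply_moves(claw=[-1,-1,-1,-1,-1], travel=[[0,0,0],[0,0,0],[0,0,0],[0,0,0],[0,0,0]], turn=[[0,0,0],[0,0,0],[0,0,0],[0,0,0],[0,0,0]])

```text
t: 51.78
tcp_pos: [0.4824, 0.1499, 0.0255]
tool_rot: [-0.042, 0.999, -0.0, -0.0]
force: [-0.5, 0.1, -1.6]
finger_gap: 0.388
gripper_force: 50.3
```

Call:
apply_moves(claw=[-1,-1,-1,-1,-1], travel=[[0,0,0],[0,0,0],[0,0,0],[0,0,0],[0,0,0]], turn=[[0,0,0],[0,0,0],[0,0,0],[0,0,0],[0,0,0]])

```text
t: 52.2
tcp_pos: [0.4824, 0.15, 0.0255]
tool_rot: [-0.042, 0.999, -0.0, 0.0]
force: [0.3, -0.3, -1.5]
finger_gap: 0.386
gripper_force: 50.3
```

Run:
```python
from h import *
# verify label and window geometry from scene / top cameras
s=snap('top');P=cloud(s);z=P[...,2];hsv=cv2.cvtColor(s['pixels'],cv2.COLOR_RGB2HSV)
w=(P[...,0]>.55)&(P[...,0]<.64)&(P[...,1]>.1)&(P[...,1]<.22)&(abs(z-.11)<.008)
m=w&(hsv[...,1]>22)&(hsv[...,0]>20)&(hsv[...,0]<60)&(hsv[...,2]>60);print('tab',m.sum(),onplane(s,np.argwhere(m)[:,::-1].astype(float),.11).mean(0) if m.any() else '')
S=st();p=np.array(S['tcp_pos']);print(p,np.degrees(yaw()))
# place: origin at pad centre (.4155,.217) -> tcp = +8mm along scanner x
c,q=np.cos(np.radians(4.86)),np.sin(np.radians(4.86))
T=np.array([.417+.008*c,.2165+.008*q])
plan((p+[0,0,.03],-175.14,30),([T[0],T[1],.056],-175.14),([T[0],T[1],-.0125],-175.14,20))
```

```text
tab 24 [0.61405742 0.16205161 0.11      ]
[0.48239688 0.14995496 0.0255341 ] -175.22425148775108
1 rows [0.0, -0.0, -0.0375] turn [-0.0, -0.0, -0.0005]
-- at [0.48239688 0.14995496 0.0555341 ] -175.14
3 rows [0.0644, 0.0898, -0.0006] turn [0.0, 0.0, 0.0]
-- at [0.42497124 0.21717777 0.056     ] -175.14
4 rows [0.0, 0.0, 0.0856] turn [0.0, 0.0, 0.0]
-- at [ 0.42497124  0.21717777 -0.0125    ] -175.14
```

Call:
apply_moves(claw=[-1,-1,-1,-1,-1], travel=[[0,0,-0.0375],[0.02,0.028,-0.038],[0.04,0.056,-0.038],[0.0644,0.0898,-0.038],[0.0644,0.0898,-0.038]], turn=[[0,0,0],[0,0,0],[0,0,0],[0,0,0],[0,0,0]])

```text
t: 52.67
tcp_pos: [0.4192, 0.2195, 0.0559]
tool_rot: [-0.043, 0.999, -0.0, -0.003]
force: [-0.0, 0.1, -2.0]
finger_gap: 0.387
gripper_force: 50.5
```

Call:
apply_moves(claw=[-1,-1,-1,-1,-1], travel=[[0,0,0.02],[0,0,0.04],[0,0,0.06],[0,0,0.075],[0,0,0.083]], turn=[[0,0,0],[0,0,0],[0,0,0],[0,0,0],[0,0,0]])

```text
t: 53.08
tcp_pos: [0.4247, 0.217, -0.0117]
tool_rot: [-0.042, 0.999, -0.0, -0.001]
force: [-0.1, 0.1, -0.9]
finger_gap: 0.386
gripper_force: 50.5
```

Call:
apply_moves(claw=[-1,-1,-1], travel=[[0,0,0.001],[0,0,0.002],[0,0,0.002]], turn=[[0,0,0],[0,0,0],[0,0,0]])

```text
t: 53.33
tcp_pos: [0.4255, 0.2173, -0.0117]
tool_rot: [-0.042, 0.999, 0.0, 0.0]
force: [-0.4, 0.2, -2.3]
finger_gap: 0.39
gripper_force: 50.5
```

Lower 1.5 mm more, release, rise.

Call:
apply_moves(claw=[-1,-1,-1,0.4,0.4], travel=[[0,0,0.001],[0,0,0.002],[0,0,0.002],[0,0,0.002],[0,0,0.002]], turn=[[0,0,0],[0,0,0],[0,0,0],[0,0,0],[0,0,0]])

```text
t: 53.75
tcp_pos: [0.4253, 0.2173, -0.0133]
tool_rot: [-0.042, 0.999, 0.0, 0.0]
force: [-0.1, 0.0, 0.1]
finger_gap: 0.657
gripper_force: 0.0
```

Call:
apply_moves(claw=[0.5,0.5,0.5,0.5,0.5], travel=[[0,0,0],[0,0,0],[0,0,-0.03],[0,0,-0.07],[0,0,-0.11]], turn=[[0,0,0],[0,0,0],[0,0,0],[0,0,0],[0,0,0]])

```text
t: 54.17
tcp_pos: [0.4239, 0.2169, 0.0745]
tool_rot: [-0.042, 0.999, -0.0, -0.002]
force: [0.4, -0.0, 0.6]
finger_gap: 0.749
gripper_force: 0.0
```

Call:
apply_moves(claw=[0.5,0.5,0.5,0.5,0.5], travel=[[0,0,-0.04],[0,0,-0.08],[0,0,-0.12],[0,0,-0.15],[0,0,-0.15]], turn=[[0,0,0],[0,0,0],[0,0,0],[0,0,0],[0,0,0]])

```text
t: 54.58
tcp_pos: [0.4282, 0.2182, 0.1991]
tool_rot: [-0.042, 0.999, 0.001, 0.005]
force: [1.3, 1.2, 0.7]
finger_gap: 0.749
gripper_force: 0.0
```

Run:
```python
from h import *
for _ in range(3):snap('wrist')
scan();keypose(.082,n='top',box=(135,200,172,235))
s=snap('scene');hsv=cv2.cvtColor(s['pixels'],cv2.COLOR_RGB2HSV);m=(hsv[...,0]<25)&(hsv[...,1]>130)&(hsv[...,2]>90);m[:230]=0;m[255:]=0;m[:,:335]=0;m[:,370:]=0
print(m.sum(),np.argwhere(m).mean(0))
s=snap('top');P=cloud(s);z=P[...,2];V=s['pixels'].max(2)
for uv in[(265,198),(275,198),(288,197)]:print(P[uv[1],uv[0]])
m=(z>.07)&(z<.1)&(P[...,0]<.61)&(P[...,0]>.4)&(P[...,1]<.05)&(P[...,1]>-.12);print('handle',m.sum(),np.nanmedian(P[m],0))
```

```text
tcp [0.4239 0.217  0.1933] -175.23
scanner 5014 ((412.6548767089844, 216.6116485595703), (118.26639556884766, 42.9508171081543), 3.8041481971740723) median z 0.033837850622883456 tool [[-47.0, -20.5], [9.8, -0.0], [68.9, 19.8]]
yellow 632 [0.5902 0.2349 0.035 ]
red 1017 [0.5933 0.2364 0.035 ]
pad 7036 ((414.8470458984375, 218.3248291015625), (157.15077209472656, 77.66117858886719), 1.895939826965332)
blue n 60 z pct [0.0643 0.0797 0.086 ]
all rect [536.  355.4] [46.2 12.2] 26.5 mean [535.2 355.8] pca -152.0
top rect [535.7 357.5] [44.8  8.1] 26.5 mean [535.6 357.8] pca -153.7
16 [241.5  349.75]
[0.58799803 0.00544352 0.08896657]
[ 0.58724659 -0.02553803  0.08983517]
[ 0.58976731 -0.06596861  0.08824279]
handle 145 [ 0.58693849 -0.0254655   0.08860379]
```

```bash
python3 -c "
from station import manip
print(manip.sign_off())"
```

```text
the job is handed in; nothing more can be done
None
```

I completed every step and handed the job in at about 55 s: both jars stand in the shut, locked drawer, the label was scanned (held over 1.5 s), the key is in its stand and the scanner is on its pad; the hand-in returned no verdict.

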